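Clear the embroidery desk after a session

ROBOT

A 6-joint arm with a two-finger parallel gripper is mounted at the origin on the work surface. World frame = base frame: x ahead of the robot, y to its left, z up, the work surface at z = 0. Lengths are in m, angles in rad, forces in N, time in s.
With the tool pointing down it reaches from about 0.3 to 0.775 m from the base axis. Payload 14.6 kg.
Tool frame: the origin (TCP) lies between the finger pads; the fingertips stand 22 mm ahead of it and the grasp point (between the pads) lies 3 mm ahead of it (ctrl.tip_reach is the distance from the TCP to the fingertips, in m); z points along the fingers, y is the direction in which the jaws open and shut (so a half turn about z gives the same grasp; the last joint's range is limited). The gripper opens to 94 mm and grips with 3 to 60 N. Pads are 16 mm wide; open, the fingers measure 119 mm over their backs; the gripper's body (75 mm by 177 mm) begins 78 mm behind the grasp point.
Start: joints at [-1.236, 0.3, 1.521, -0, 1.321, -0.067], TCP at [0.215, -0.506, 0.227] pointing down, gripper open.
Joint ranges: [-3.03, 3.03], [-0.79, 2.21], [0.23, 2.52], [-1.04, 4.18], [0, 3.07], [-2.55, 2.55]. Speed limits (rad/s): [2.22, 2.22, 2.57, 3.14, 3.14, 3.14].

INTERFACE

Orientations are given as [roll, pitch, yaw] about the fixed x, y, z axes, in that order (R = Rz(yaw) Ry(pitch) Rx(roll)).
In Python, from station import ctrl gives the robot as it stands. The module is installed in compiled form; this text tells all that it offers.
- The arm moves only by the shell command python3 -m creep 'ROWS' [OPENING] [FORCE]. ROWS is a JSON object of lists of equal length, an entry for each row: "xyz": the shift along the tool's x, y, z in mm, a list of three; "spin": the turn about the tool's z in rad. In form: {"xyz": [[tx, ty, tz], ...], "spin": [spin, ...]}. A call has 1 to 5 rows; each row shifts and turns the commanded pose from where the row before left it, along the tool's axes as they then stand; what a row does not reach is not made up. A row lasts 1/8 s, in which the tool goes at most 62.5 mm and 10.7 degrees, less where a joint would pass 70% of its speed; a pose out of reach is approached as far as the arm can. A call with a gripper value outside its range is refused whole. OPENING is the finger opening in mm, from 0 to 94, set as the call begins (- or left out, the last holds). The fingers move at their own pace and stop on an object; FORCE is the grip in N (left out, the last holds). Time passes only in rows, so rows that do not move let the fingers close. It gives the time, the measured TCP pose, the force and the opening at its end, in the units of the state.
- ctrl.get_obs(): the state, without advancing time (a new reading comes with each control period).
- ctrl.camera(name): name is "scene" or "top" or "wrist"; returns the picture (480x640x3 uint8, red, green, blue); there is no depth.
- ctrl.camera_model(name): a dict with "fx", "fy", "cx", "cy" (pixels), "R" (3x3) and "t" (3): a world point X has camera coordinates R X + t. Camera axes: x right, y down, z forward; pixel columns grow to the right and rows downward; lengths in m; the calibration is good to about 2 mm. A picture is of the moment at which its call begins: read the wrist's pose just before it. camera_model takes no time and is no camera call; for the wrist camera it gives the pose at the moment of the call.
- ctrl.hand_in(): hands the job in, once; it reports no verdict.
The state is a dict: "time_s": time; "qpos": joint angles; "joint_vel": joint speeds; "tau": joint torques, N m; "ee_pos": TCP position; "eef_rot": TCP orientation; "force": force on the tool from outside, world axes, zero at the start; "moment": the same for the moment, N m; "grip_width": finger opening in m.
Only numpy, scipy, OpenCV 4.12 (cv2) and the standard library are available. Lean on these libraries where they do the work, as an engineer would, in place of code of your own. Each camera call takes 0.05 s, during which the arm holds its last target.

TASK

Clear the embroidery desk: put every spool of thread in the white basket, lay the scissors and thread snips in the low dark-wood tray, and stand every marking pen on end in the narrow light-wood pen stand. Everything must lie fully inside its own holder, and the other things on the desk (jar, tin, glue bottle, tape measure) stay where they are.

Things in the scene. Friction and masses are not known exactly. Their poses are not given: they have to be found in the camera images.
- basket: White slotted plastic basket, open on top, fixed to the desk: 150 (its x) by 170 (its y) by 65 mm high, walls and floor 4 mm. Origin at the centre of its underside, z up. Home of the thread spools.
- tray: Low dark-wood tray, open on top, fixed to the desk: 150 (its x) by 180 (its y) by 32 mm high, walls and floor 6 mm. Origin at the centre of its underside, z up. Home of the cutting tools (scissors and snips).
- pen_stand: Narrow light-wood pen stand, open on top, fixed to the desk: 48 (its x) by 118 (its y) by 80 mm high, walls, dividers and floor about 4 mm; two dividers split it into three cells side by side along its y, each about 40 by 34 mm inside and 76 mm deep, with centres at y = -38, 0 and +38 mm. Origin at the centre of its underside, z up. Home of the pens, standing on either end.
- spool_1: Spool of sewing thread, two wooden flanges 32 mm across and wound thread 27 mm across between them, 46 mm tall, about 30 g; at first it stands on one flange. Origin at its centre, z along its axis. May be absent (None from the start).
- spool_2: Spool of sewing thread, two wooden flanges 32 mm across and wound thread 27 mm across between them, 46 mm tall, about 30 g; at first it stands on one flange. Origin at its centre, z along its axis. May be absent (None from the start).
- spool_3: Spool of sewing thread, two wooden flanges 32 mm across and wound thread 27 mm across between them, 46 mm tall, about 30 g; at first it stands on one flange. Origin at its centre, z along its axis. May be absent (None from the start).
- pen_1: Capped fabric-marking pen, white with a grey cap, straight six-sided barrel 14 mm across the flats (16 mm across the corners), 120 mm long with small domed ends (so it leans in a cell), 20 g, lying on the desk on one of its flats. Origin at its centre, x along its length (cap at +x). May be absent (None from the start).
- pen_2: Capped fabric-marking pen, white with a grey cap, straight six-sided barrel 14 mm across the flats (16 mm across the corners), 120 mm long with small domed ends (so it leans in a cell), 20 g, lying on the desk on one of its flats. Origin at its centre, x along its length (cap at +x). May be absent (None from the start).
- pen_3: Capped fabric-marking pen, white with a grey cap, straight six-sided barrel 14 mm across the flats (16 mm across the corners), 120 mm long with small domed ends (so it leans in a cell), 20 g, lying on the desk on one of its flats. Origin at its centre, x along its length (cap at +x). May be absent (None from the start).
- scissors_1: Closed small embroidery scissors of steel with two finger loops, 106 mm long, 56 mm across the loops, 9 mm thick, 35 g, lying flat; the rivet block at the origin is 22 mm long and 14 mm wide: grip it across y. Origin on the underside at the rivet, x towards the points, z up. May be absent (None from the start).
- scissors_1_tip (a point): The pointed end of scissors_1, 55 mm from its origin along its x. None if absent.
- scissors_1_back (a point): The other end of scissors_1, 51 mm behind its origin. None if absent.
- scissors_2: Closed small embroidery scissors of steel with two finger loops, 106 mm long, 56 mm across the loops, 9 mm thick, 35 g, lying flat; the rivet block at the origin is 22 mm long and 14 mm wide: grip it across y. Origin on the underside at the rivet, x towards the points, z up. May be absent (None from the start).
- scissors_2_tip (a point): The pointed end of scissors_2, 55 mm from its origin along its x. None if absent.
- scissors_2_back (a point): The other end of scissors_2, 51 mm behind its origin. None if absent.
- snips: Steel thread snips: a flat U-shaped spring with two short blades, 110 mm long, 23 mm wide, 10 mm thick, 35 g, lying flat, rigid when squeezed. Origin on the underside in the middle, x towards the points, z up; grip it across y at or up to 30 mm behind the origin. May be absent (None from the start).
- snips_tip (a point): The pointed end of snips, 55 mm from its origin along its x. None if absent.
- snips_back (a point): The other end of snips, 57 mm behind its origin. None if absent.
- bead_jar: Small closed glass bead jar, 32 mm across, 39 mm tall. Stays where it is; origin under its centre.
- needle_tin: Flat round steel needle tin, 36 mm across, 12 mm tall. Stays where it is; origin under its centre.
- glue_bottle: Standing white glue bottle, 36 mm across, 100 mm tall. Stays where it is; origin under its centre.
- tape_measure: Round white retracting tape measure lying flat, 52 mm across, 16 mm thick. Stays where it is; origin under its centre.

How it is judged:
By the outcome, as a careful person would: the job done as asked, in the order asked, and still so for the second after the job is handed in, with the robot touching nothing.
Of spool_1, spool_2, spool_3 only 2 to 3 are there at a start; the rules pass over those that are not, and their reading is None.
Of scissors_1, scissors_2, snips only 2 to 3 are there at a start; the rules pass over those that are not, and their reading is None.
Of pen_1, pen_2, pen_3 only 2 to 3 are there at a start; the rules pass over those that are not, and their reading is None.
At some moment in a run one of spool_1, spool_2, spool_3, scissors_1, scissors_2, snips, pen_1, pen_2, pen_3 may be knocked a few centimetres aside while the robot is not near it.
Once in a run the grip may slacken for a moment while it holds something.
It also fails if it takes over 208 s, if anything falls off the work surface, if the arm or the gripper's body presses on something with over 40 N, if the wrist force passes 120 N, or if a joint passes its speed limit or range.

## Working session

There is one attempt and no reset: what is moved stays moved. The work goes in short steps, Python scripts to look and compute and a shell command to move; the robot and the scene stay as the last step left them, time stands still between calls to the robot, and variables do not carry over. Pictures are saved under pics/ and viewed, and the job is handed in when it is done.

```bash
mkdir -p pics; ls
python3 - <<'E'
from station import ctrl
import cv2
print(ctrl.get_obs())
for n in ("scene","top","wrist"):
    m=ctrl.camera_model(n); print(n,m)
    im=ctrl.camera(n); cv2.imwrite(f"pics/{n}0.png",im[:,:,::-1])
E
```

```text
pics
{'time_s': 0.0, 'qpos': array([-1.23563445e+00,  3.00489229e-01,  1.52160168e+00,  7.42559140e-07,
        1.32066671e+00, -6.66031657e-02]), 'joint_vel': array([-0.00065784, -0.00153367, -0.00033281, -0.00109037, -0.00282223,
       -0.00013415]), 'tau': array([-2.36670840e-04, -5.31808877e+01, -3.52735412e+01,  7.08030956e-02,
        2.44483317e-02, -9.98908945e-05]), 'ee_pos': array([ 0.21499145, -0.50598164,  0.22686765]), 'eef_rot': array([-3.14043032e+00, -7.82507426e-05,  4.01764814e-01]), 'force': array([-0.34560451, -0.76696698,  0.62177878]), 'moment': array([ 0.0019072 ,  0.04744366, -0.0204363 ]), 'grip_width': 0.093964970748723}
scene {'fx': 461.41405230776434, 'fy': 461.41405230776434, 'cx': 313.8194032358726, 'cy': 238.20439817166493, 'R': array([[-0.59660053,  0.80231731,  0.0188346 ],
       [ 0.55778902,  0.43141522, -0.7090503 ],
       [-0.57700886, -0.41251405, -0.70490633]]), 't': array([ 0.3138684 , -0.2703545 ,  1.30793562])}
top {'fx': 438.7502476139968, 'fy': 438.7502476139968, 'cx': 318.84587627596846, 'cy': 246.28169466238325, 'R': array([[-0.04277073, -0.99907553,  0.00433039],
       [-0.97828456,  0.04100004, -0.20317067],
       [ 0.2028053 , -0.01292611, -0.97913376]]), 't': array([0.00875711, 0.55018309, 0.85987413])}
wrist {'fx': 335.7405246818781, 'fy': 335.7405246818781, 'cx': 326.877565469092, 'cy': 241.73491453092643, 'R': array([[ 3.90912775e-01, -9.20427728e-01,  1.16470583e-05],
       [-8.83456137e-01, -3.75207104e-01,  2.80579548e-01],
       [-2.58248826e-01, -1.09692419e-01, -9.59830775e-01]]), 't': array([-0.54899454, -0.02948068,  0.39123028])}
```

View pics/top0.png

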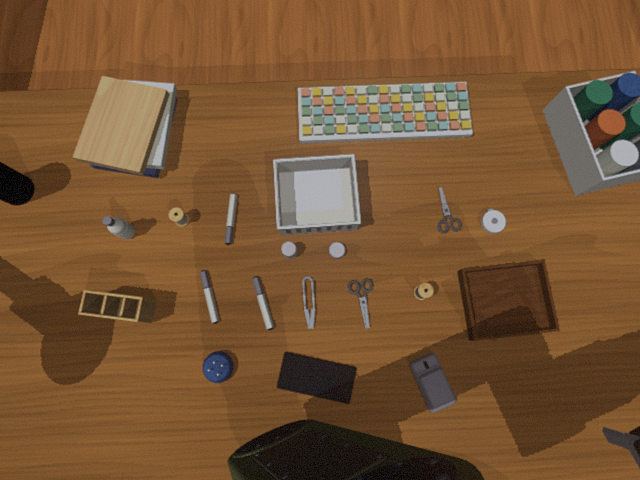

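View pics/scene0.png

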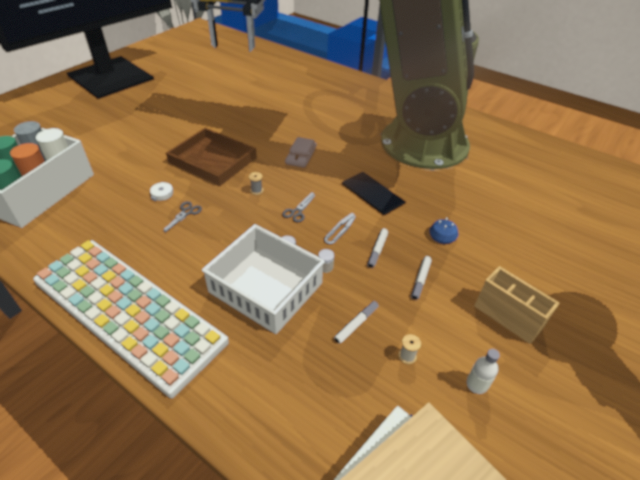

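View pics/wrist0.png

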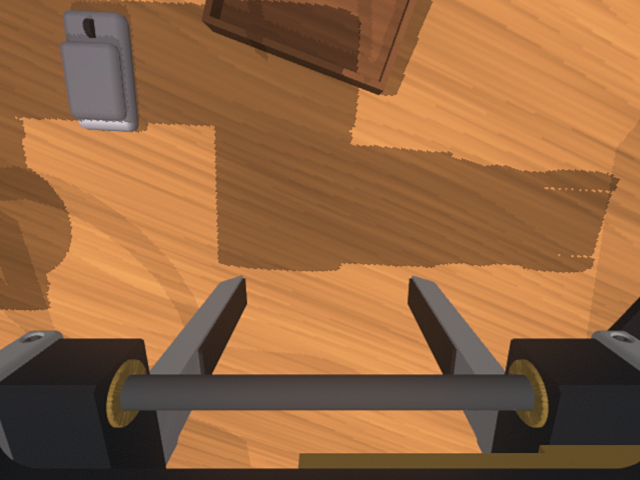

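```bash
cat > h.py <<'E'
import numpy as np, cv2
from station import ctrl
def ray(m,u,v):
    d=np.array([(u-m['cx'])/m['fx'],(v-m['cy'])/m['fy'],1.]); R=np.array(m['R']);t=np.array(m['t'])
    return -R.T@t, R.T@d
def onz(m,u,v,z):
    c,d=ray(m,u,v); return c+d*(z-c[2])/d[2]
def proj(m,X):
    p=np.array(m['R'])@np.array(X,float)+m['t']; return np.array([m['fx']*p[0]/p[2]+m['cx'],m['fy']*p[1]/p[2]+m['cy']])
def tri(*obs):
    A=[];b=[]
    for m,u,v in obs:
        c,d=ray(m,u,v); d=d/np.linalg.norm(d); P=np.eye(3)-np.outer(d,d); A.append(P); b.append(P@c)
    X=np.linalg.lstsq(np.vstack(A),np.hstack(b),rcond=None)[0]
    return X,[np.round(proj(m,X)-np.array([u,v]),1) for m,u,v in obs]
def crop(src,x0,y0,w,h,dst,s=None):
    im=cv2.imread(src)[y0:y0+h,x0:x0+w]; s=s or min(800/w,600/h)
    cv2.imwrite(dst,cv2.resize(im,None,fx=s,fy=s,interpolation=cv2.INTER_CUBIC)); print(dst,'scale',s)
E
python3 - <<'E'
from h import *
crop("pics/top0.png",70,150,320,200,"pics/t0a.png",2.5)
crop("pics/top0.png",300,150,270,200,"pics/t0b.png",2.5)
crop("pics/scene0.png",140,120,320,240,"pics/s0a.png",2.5)
crop("pics/scene0.png",310,190,270,210,"pics/s0b.png",2.8)
E
```

```text
pics/t0a.png scale 2.5
pics/t0b.png scale 2.5
pics/s0a.png scale 2.5
pics/s0b.png scale 2.8
```

View pics/t0a.png

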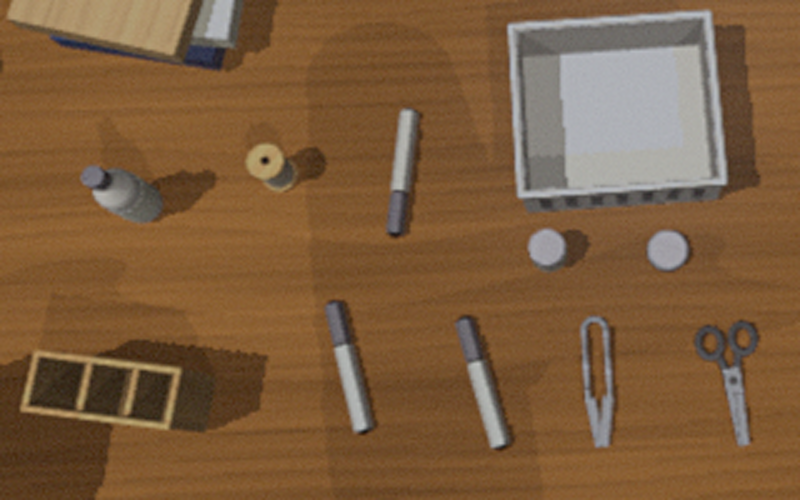

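View pics/t0b.png

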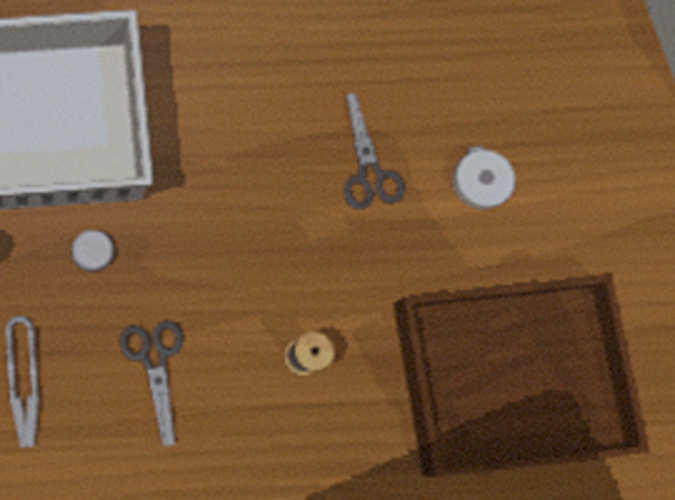

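View pics/s0a.png

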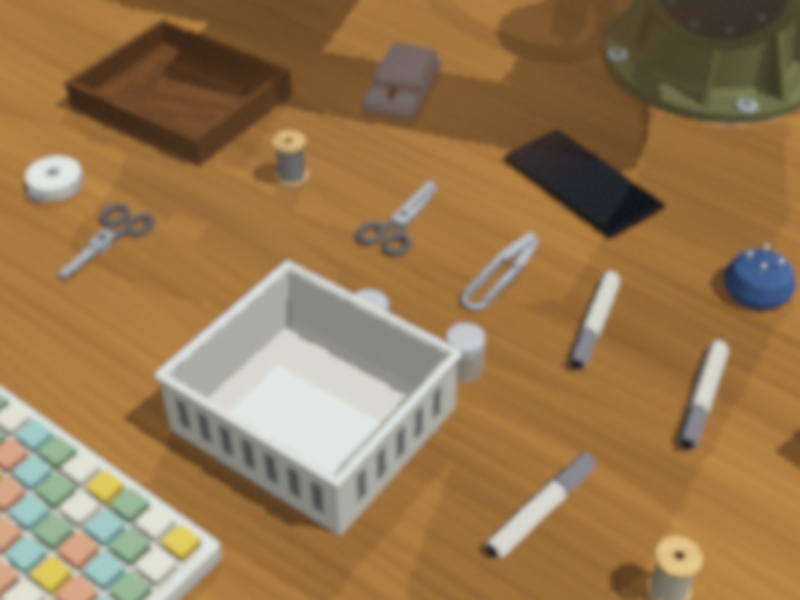

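View pics/s0b.png

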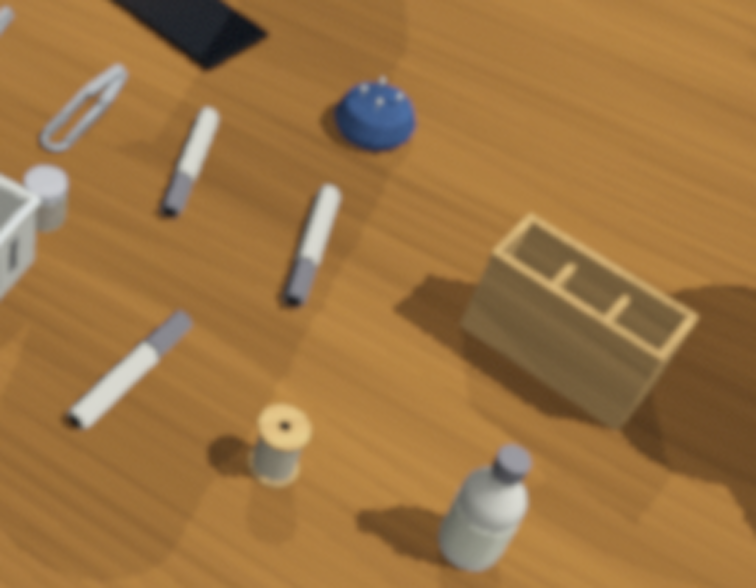

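```bash
cat > m0.py <<'E'
from h import *
T=ctrl.camera_model("top");S=ctrl.camera_model("scene")
f=lambda x0,y0,s:(lambda u,v:(x0+(u+.5)/s-.5,y0+(v+.5)/s-.5))
ta=f(70,150,2.5);tb=f(300,150,2.5);sa=f(140,120,2.5);sb=f(310,190,2.8)
P={'spA top':(ta(267,162),sb(284,427)),'spB top':(tb(316,351),sa(289,141)),
'bas ++':(ta(509,25),sa(340,490)),'bas -+':(ta(518,197),sa(460,352)),'bas +-':(ta(709,13),sa(160,376)),'bas --':(ta(725,186),sa(288,264)),
'tray ++':(tb(395,298),sa(195,148)),'tray -+':(tb(428,475),sa(292,72)),'tray +-':(tb(612,275),sa(67,90)),'tray --':(tb(648,447),sa(165,22)),
'ps ++':(ta(35,352),sb(664,357)),'ps -+':(ta(22,410),sb(697,317)),'ps +-':(ta(181,369),sb(495,250)),'ps --':(ta(167,427),sb(530,214)),
'P w':(ta(409,111),sb(78,422)),'P g':(ta(395,232),sb(184,318)),'Q g':(ta(334,302),sb(294,298)),'Q w':(ta(364,432),sb(330,190)),
'R g':(ta(464,319),sb(171,210)),'R w':(ta(502,446),sb(209,113)),
'snip b':(ta(595,319),sa(470,303)),'snip t':(ta(602,444),sa(533,238)),
'S1 r':(ta(733,379),sa(403,213)),'S1 t':(ta(743,443),sa(432,185)),'S2 r':(tb(366,151),sa(101,238)),'S2 t':(tb(351,95),sa(64,274))}
for k,(a,b) in P.items():
    X,e=tri((T,*a),(S,*b)); print(k,np.round(X*1000),e[0],e[1])
for k in ('P','Q','R'):
    g=onz(T,*P[k+' g'][0],.007);w=onz(T,*P[k+' w'][0],.007);print(k,np.round((g+w)*500,1),'yaw cap',np.degrees(np.arctan2(*(g-w)[1::-1])),np.linalg.norm(g-w))
for k,(a,b) in {'snip':('snip b','snip t'),'S1':('S1 r','S1 t'),'S2':('S2 r','S2 t')}.items():
    g=onz(T,*P[a][0],.009);w=onz(T,*P[b][0],.005);print(k,np.round(g*1000,1),np.round(w*1000,1),'yaw',np.degrees(np.arctan2(*(w-g)[1::-1])),np.linalg.norm(g-w))
E
python3 m0.py
```

```text
spA top [635. 288.  42.] [-0.1  0. ] [-0.1 -0. ]
spB top [ 451. -234.   43.] [-0.1  0. ] [-0.1 -0. ]
bas ++ [744.  77.  61.] [-0.4  0.3] [-0.6 -0.1]
bas -+ [590.  71.  65.] [ 0.3 -0.2] [0.4 0. ]
bas +- [747. -97.  63.] [-0.2  0.2] [-0.3 -0.1]
bas -- [ 594. -103.   61.] [ 0.4 -0.3] [0.5 0.1]
tray ++ [ 497. -313.   23.] [ 1.1 -0.9] [1.2 0.4]
tray -+ [ 347. -321.   30.] [ 0.6 -0.4] [0.5 0.1]
tray +- [ 506. -500.   19.] [-1.1  0.8] [-1.  -0.4]
tray -- [ 359. -504.   28.] [-1.   0.7] [-0.8 -0.3]
ps ++ [475. 457.  80.] [-0.1  0. ] [-0.1  0. ]
ps -+ [430. 464.  79.] [ 0.1 -0. ] [ 0.1 -0. ]
ps +- [456. 341.  80.] [-0.3  0.1] [-0.3  0. ]
ps -- [412. 349.  81.] [ 0.3 -0.1] [ 0.3 -0. ]
P w [689. 174.   5.] [-0.3  0.2] [-0.4 -0. ]
P g [577. 186.   8.] [-0.2  0.1] [-0.2 -0. ]
Q g [516. 238.  10.] [-0.3  0.1] [-0.3 -0. ]
Q w [404. 211.   7.] [ 0.1 -0.1] [0.1 0. ]
R g [497. 126.   8.] [-0.2  0.1] [-0.2 -0. ]
R w [388.  95.   7.] [-0.  0.] [-0. -0.]
snip b [493.  12.   5.] [-0.2  0.1] [-0.2 -0. ]
snip t [386.  10.   5.] [ 0.1 -0.1] [0.1 0. ]
S1 r [ 436. -105.    9.] [ 0.2 -0.1] [0.2 0. ]
S1 t [ 382. -111.    5.] [ 0.3 -0.2] [0.3 0. ]
S2 r [ 632. -305.    6.] [ 0.3 -0.2] [0.3 0.1]
S2 t [ 685. -296.    5.] [-0.1  0.1] [-0.1 -0. ]
P [632.9 179.    7. ] yaw cap 173.49827011929634 0.11207313234540996
Q [460.7 225.    7. ] yaw cap 13.2854240847176 0.11589045331108681
R [442.5 110.2   7. ] yaw cap 15.633363323465305 0.11404147385779052
snip [492.3  11.9   9. ] [385.7  10.    5. ] yaw -179.00037811599364 0.10675211661396275
S1 [ 435.6 -104.4    9. ] [ 381.4 -109.9    5. ] yaw -174.1902491914462 0.054620178208338456
S2 [ 630.7 -303.5    9. ] [ 685.1 -296.5    5. ] yaw 7.3182691784583485 0.05504003796133275
```

```bash
cat > d.py <<'E'
# usage: d.py x y z(mm, TCP) [yawdeg]
import sys; from h import *
def show():
    o=ctrl.get_obs(); p=o['ee_pos']*1000; y=o['eef_rot'][2]
    print('t %.2f'%o['time_s'],'tcp',np.round(p,1),'rpy',np.round(np.degrees(o['eef_rot']),1),'F',np.round(o['force'],1),'w %.1f'%(o['grip_width']*1000)); return p,y
if __name__=='__main__':
    p,y=show(); a=[float(v) for v in sys.argv[1:]]
    if a:
        if len(a)>3:
            yt=np.radians(a[3]); s=-(yt-y); print('spin first %.3f'%((s+np.pi)%(2*np.pi)-np.pi)); y=yt
        d=np.array(a[:3])-p; print('tool dx %.1f dy %.1f dz %.1f'%(np.cos(y)*d[0]+np.sin(y)*d[1],np.sin(y)*d[0]-np.cos(y)*d[1],-d[2]))
E
cat > cam.py <<'E'
import sys; from h import *
n=sys.argv[1];m=ctrl.camera_model(n);im=ctrl.camera(n);cv2.imwrite(sys.argv[2],im[:,:,::-1])
import pickle;pickle.dump(m,open(sys.argv[2][:-3]+'pkl','wb'))
E
python3 d.py 451 -234 227
```

```text
t 0.15 tcp [ 215.1 -506.   227. ] rpy [-180.   -0.   23.] F [0.1 0.5 0.1] w 94.0
tool dx 323.5 dy -158.1 dz 0.0
```

```bash
python3 -m creep '{"xyz":[[40,-20,0],[40,-20,0],[40,-20,0],[40,-20,0],[40,-20,0]],"spin":[0,0,0,0,0]}' 60 10 && python3 -m creep '{"xyz":[[40,-20,0],[40,-20,0],[43,-18,0],[0,0,30],[0,0,30]],"spin":[0,0,0,0,0]}'; python3 d.py 451 -234 29; python3 cam.py wrist pics/w1.png
```

```text
time_s: 0.78
ee_pos: [0.3608, -0.3347, 0.2273]
eef_rot: [-3.141, 0.0, 0.402]
force: [0.8, -0.4, 0.2]
grip_width: 0.0598
time_s: 1.4
ee_pos: [0.4508, -0.2339, 0.1666]
eef_rot: [3.141, -0.0, 0.403]
force: [-0.5, -0.1, -0.8]
grip_width: 0.06
t 1.40 tcp [ 450.8 -233.9  166.6] rpy [180.   -0.   23.1] F [-0.5 -0.1 -0.8] w 60.0
tool dx 0.1 dy 0.2 dz 137.6
```

View pics/w1.png

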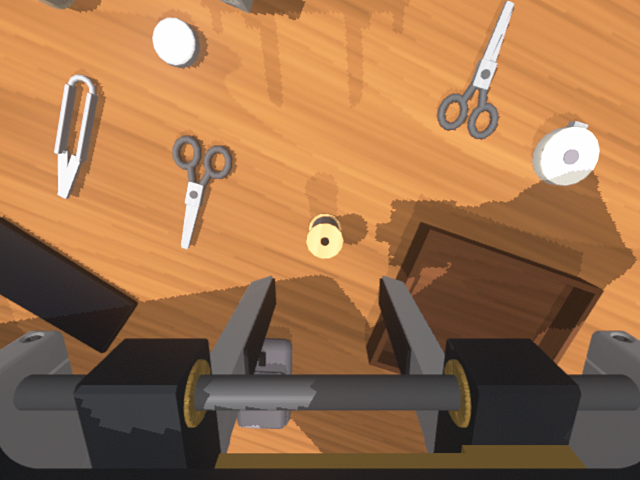

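Run:
```python
from h import *;import pickle
m=pickle.load(open('pics/w1.pkl','rb'));T=ctrl.camera_model('top')
print(onz(m,325,241,.046)*1000)
print(tri((m,325,241),(T,426.4,290.4)))
for n,u,v,z in(('S1r',194,194,.009),('S1t',186,247,.005),('S2r',486,74,.009),('S2t',511,3,.005),('snb',81,77,.01),('snt',66,197,.005),('tray++',425,222,.032),('tray+-',602,290,.032),('tray-+',368,362,.032),('cap',175,42,.039)):print(n,np.round(onz(m,u,v,z)*1000,1))
```

```text
[ 450.81645302 -231.42687689   46.        ]
(array([ 0.45009494, -0.23254603,  0.0449908 ]), [array([0.9, 0.9]), array([-0.5, -0.2])])
S1r [ 435.  -104.7    9. ]
S1t [ 380.1 -111.5    5. ]
S2r [ 630.9 -303.8    9. ]
S2t [ 686.2 -296.8    5. ]
snb [493.5  12.1  10. ]
snt [383.5   7.5   5. ]
tray++ [ 498.1 -307.9   32. ]
tray+- [ 505.2 -492.6   32. ]
tray-+ [ 346.9 -322.6   32. ]
cap [548.1 -67.7  39. ]
```

```bash
python3 -m creep '{"xyz":[[0,0,30],[0,-1,30],[0,0,30],[0,0,25],[0,0,22]],"spin":[0,0,0,0,0]}' && python3 -m creep '{"xyz":[[0,0,0],[0,0,0],[0,0,0],[0,0,0]],"spin":[0,0,0,0]}' 20 15 && python3 -m creep '{"xyz":[[0,0,-20],[0,0,-40],[0,0,-40],[0,0,-40],[0,0,-20]],"spin":[0,0,0,0,0]}';  python3 d.py 650 -50 190
```

```text
time_s: 2.08
ee_pos: [0.4502, -0.2337, 0.03]
eef_rot: [-3.141, 0.0, 0.402]
force: [-0.6, -0.6, -0.2]
grip_width: 0.0601
time_s: 2.58
ee_pos: [0.4506, -0.2338, 0.0313]
eef_rot: [3.14, -0.001, 0.402]
force: [-0.9, 0.8, 4.6]
grip_width: 0.0311
time_s: 3.2
ee_pos: [0.4505, -0.2337, 0.193]
eef_rot: [3.139, -0.002, 0.402]
force: [-0.4, 1.3, -0.5]
grip_width: 0.0312
t 3.20 tcp [ 450.5 -233.7  193. ] rpy [ 1.799e+02 -1.000e-01  2.300e+01] F [-0.4  1.3 -0.5] w 31.2
tool dx 255.4 dy -91.1 dz 3.0
```

```bash
python3 cam.py wrist pics/w2.png
```

```text
(no output)
```

View pics/w2.png

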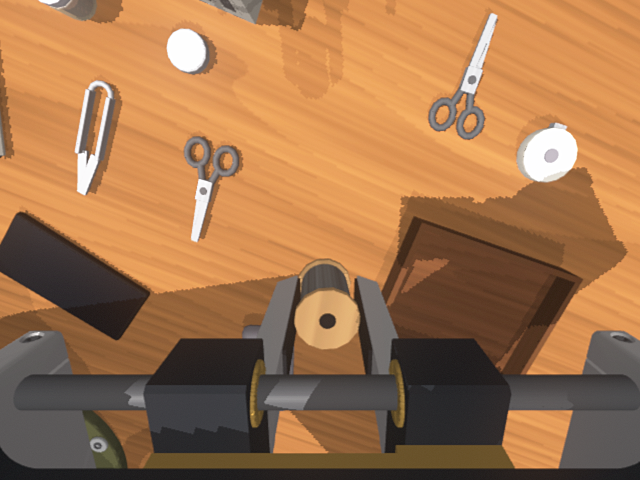

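The spool is held upright between the pads (its top at 327,320). Next I carry it to the basket.

```bash
python3 -m creep '{"xyz":[[37,-13,0],[37,-13,0],[37,-13,0],[37,-13,0],[37,-13,0]],"spin":[0,0,0,0,0]}' && python3 -m creep '{"xyz":[[37,-13,0],[33,-13,0],[0,0,0]],"spin":[0,0,0]}';  python3 d.py 650 -50 35;python3 cam.py wrist pics/w3.png
```

```text
time_s: 3.88
ee_pos: [0.5957, -0.1003, 0.1898]
eef_rot: [-3.141, 0.001, 0.402]
force: [-0.6, 0.0, -0.1]
grip_width: 0.0314
time_s: 4.25
ee_pos: [0.6499, -0.0483, 0.1891]
eef_rot: [-3.141, 0.001, 0.404]
force: [-0.1, -0.9, -0.9]
grip_width: 0.0311
t 4.25 tcp [649.9 -48.3 189.1] rpy [-1.80e+02  1.00e-01  2.32e+01] F [-0.1 -0.9 -0.9] w 31.1
tool dx -0.6 dy 1.6 dz 154.1
```

View pics/w3.png

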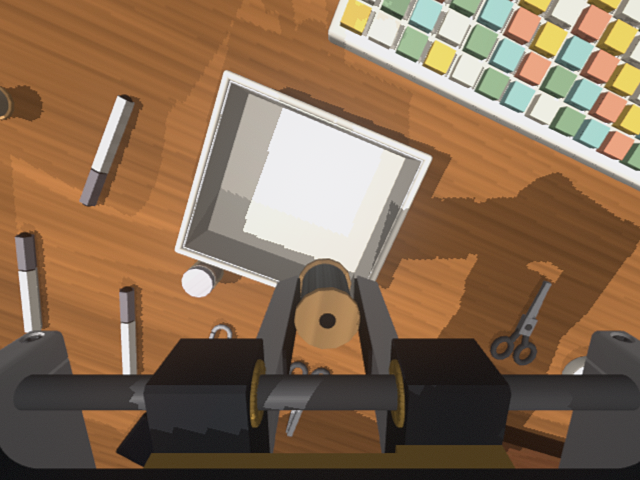

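```bash
python3 -m creep '{"xyz":[[0,0,35],[0,0,35],[0,0,35],[0,0,30],[0,0,18]],"spin":[0,0,0,0,0]}' && python3 -m creep '{"xyz":[[0,0,0],[0,0,0],[0,0,0]],"spin":[0,0,0]}' 44 && python3 -m creep '{"xyz":[[0,0,-20],[0,0,-40],[0,0,-40],[0,0,-40],[0,0,-30]],"spin":[0,0,0,0,0]}';  python3 d.py 636 289 205;python3 cam.py wrist pics/w4.png
```

```text
time_s: 4.92
ee_pos: [0.6483, -0.0508, 0.0359]
eef_rot: [-3.141, 0.002, 0.401]
force: [-0.5, 0.2, -0.3]
grip_width: 0.0308
time_s: 5.3
ee_pos: [0.6498, -0.0502, 0.0387]
eef_rot: [3.141, -0.002, 0.402]
force: [0.7, -0.4, 0.0]
grip_width: 0.0441
time_s: 5.92
ee_pos: [0.6495, -0.0501, 0.2115]
eef_rot: [3.14, -0.003, 0.402]
force: [0.5, -0.4, -0.4]
grip_width: 0.0437
t 5.92 tcp [649.5 -50.1 211.5] rpy [179.9  -0.2  23. ] F [ 0.5 -0.4 -0.4] w 43.7
tool dx 120.2 dy -317.3 dz 6.5
```

View pics/w4.png

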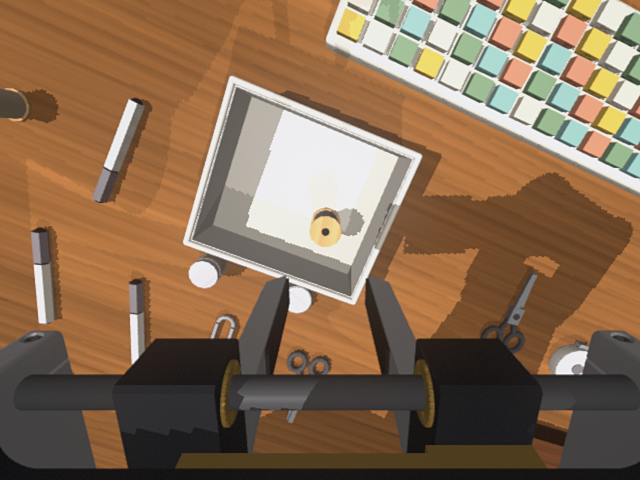

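```bash
python3 -m creep '{"xyz":[[24,-63,0],[24,-58,0],[24,-58,0],[24,-58,0],[24,-58,0]],"spin":[0,0,0,0,0]}' 60 && python3 -m creep '{"xyz":[[0,-22,0],[0,0,0],[0,0,0],[0,0,0],[0,0,0]],"spin":[-0.167,-0.167,-0.167,-0.167,-0.167]}' && python3 -m creep '{"xyz":[[0,0,0],[0,0,0],[0,0,0]],"spin":[-0.167,-0.167,0]}';  python3 d.py 636 289 29;python3 cam.py wrist pics/w5.png
```

```text
time_s: 6.6
ee_pos: [0.6442, 0.2644, 0.2092]
eef_rot: [3.141, -0.002, 0.402]
force: [0.8, -0.5, 1.0]
grip_width: 0.0601
time_s: 7.22
ee_pos: [0.6359, 0.2827, 0.2089]
eef_rot: [3.141, -0.001, 1.242]
force: [-0.3, -0.7, 0.8]
grip_width: 0.06
time_s: 7.6
ee_pos: [0.6359, 0.2827, 0.2087]
eef_rot: [3.141, -0.0, 1.57]
force: [-0.6, 0.4, 0.2]
grip_width: 0.06
t 7.60 tcp [635.9 282.7 208.7] rpy [179.9  -0.   89.9] F [-0.6  0.4  0.2] w 60.0
tool dx 6.3 dy 0.1 dz 179.7
```

View pics/w5.png

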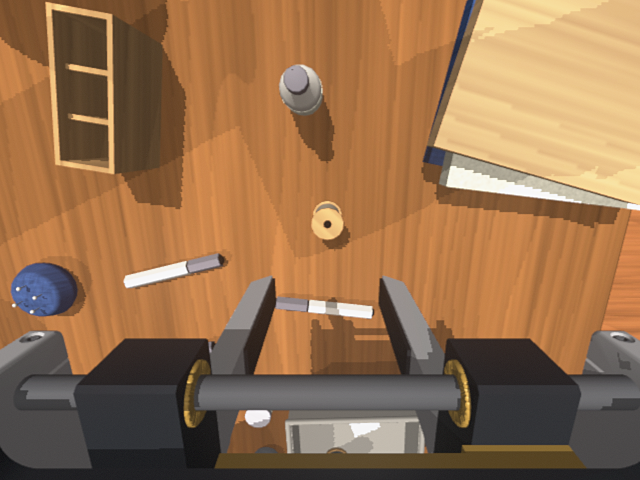

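Run:
```python
from h import *;import pickle
m=pickle.load(open('pics/w5.pkl','rb'));T=ctrl.camera_model('top')
for n,u,v,z in(('spA',327,224,.046),('spA',327,224,.043),('Qg',222,259,.007),('Qw',126,283,.007),('Pg',275,303,.007),('Pw',373,312,.007),('ps++',108,15,.08),('ps-+',49,5,.08),('ps--',56,165,.08),('ps+-',113,174,.08)):print(n,np.round(onz(m,u,v,z)*1000,1))
print(tri((m,327,224),(T,176.8,214.8)))
```

```text
spA [635.4 289.7  46. ]
spA [635.4 288.9  43. ]
Qg [516.9 240.1   7. ]
Qw [403.6 211.    7. ]
Pg [574.3 185.2   7. ]
Pw [690.  173.3   7. ]
ps++ [473.7 456.5  80. ]
ps-+ [431.6 462.9  80. ]
ps-- [410.6 348.3  80. ]
ps+- [456.5 340.9  80. ]
(array([0.63548422, 0.28823363, 0.04008089]), [array([0., 0.]), array([-0.,  0.])])
```

```bash
python3 -m creep '{"xyz":[[6,0,38],[0,0,38],[0,0,38],[0,0,35],[0,0,29]],"spin":[0,0,0,0,0]}' && python3 -m creep '{"xyz":[[0,0,0],[0,0,0],[0,0,0],[0,0,0]],"spin":[0,0,0,0]}' 20 15 && python3 -m creep '{"xyz":[[0,0,-20],[0,0,-40],[0,0,-40],[0,0,-40],[0,0,-25]],"spin":[0,0,0,0,0]}';  python3 d.py 660 25 192
```

```text
time_s: 8.28
ee_pos: [0.6358, 0.2886, 0.0285]
eef_rot: [-3.141, 0.0, 1.567]
force: [1.3, 0.1, 0.3]
grip_width: 0.0603
time_s: 8.78
ee_pos: [0.6366, 0.2889, 0.0311]
eef_rot: [3.139, -0.001, 1.57]
force: [0.3, -0.1, 6.2]
grip_width: 0.031
time_s: 9.4
ee_pos: [0.6362, 0.2887, 0.1985]
eef_rot: [3.138, -0.001, 1.571]
force: [-0.9, -0.6, -0.2]
grip_width: 0.0308
t 9.40 tcp [636.2 288.7 198.5] rpy [ 1.798e+02 -1.000e-01  9.000e+01] F [-0.9 -0.6 -0.2] w 30.8
tool dx -263.7 dy 23.8 dz 6.5
```

```bash
python3 -m creep '{"xyz":[[-44,4,0],[-44,4,0],[-44,4,0],[-44,4,0],[-44,4,0]],"spin":[0,0,0,0,0]}' && python3 -m creep '{"xyz":[[-44,4,0],[0,0,0]],"spin":[0,0]}';  python3 d.py 660 25 36;python3 cam.py wrist pics/w6.png
```

```text
time_s: 10.02
ee_pos: [0.6559, 0.0672, 0.1961]
eef_rot: [3.14, -0.0, 1.571]
force: [-0.4, 0.3, -0.6]
grip_width: 0.0307
time_s: 10.28
ee_pos: [0.6601, 0.0218, 0.1958]
eef_rot: [3.14, 0.0, 1.567]
force: [0.1, 0.4, -0.5]
grip_width: 0.0309
t 10.28 tcp [660.1  21.8 195.8] rpy [179.9   0.   89.8] F [ 0.1  0.4 -0.5] w 30.9
tool dx 3.2 dy -0.1 dz 159.8
```

View pics/w6.png

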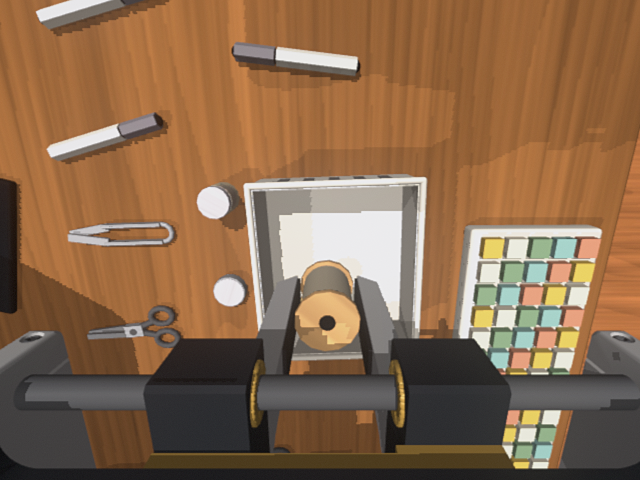

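```bash
python3 -m creep '{"xyz":[[3,0,35],[0,0,35],[0,0,35],[0,0,35],[0,0,19]],"spin":[0,0,0,0,0]}' && python3 -m creep '{"xyz":[[0,0,0],[0,0,0],[0,0,0]],"spin":[0,0,0]}' 44 && python3 -m creep '{"xyz":[[0,0,-20],[0,0,-40],[0,0,-40],[0,0,-40],[0,0,-30]],"spin":[0,0,0,0,0]}';  python3 d.py 632 -304 205 7;python3 cam.py wrist pics/w7.png
```

```text
time_s: 10.95
ee_pos: [0.6594, 0.029, 0.0343]
eef_rot: [-3.14, -0.0, 1.572]
force: [-8.0, 0.4, 22.3]
grip_width: 0.0313
time_s: 11.32
ee_pos: [0.6606, 0.0277, 0.0369]
eef_rot: [3.14, 0.0, 1.571]
force: [-0.0, -0.7, -0.2]
grip_width: 0.044
time_s: 11.95
ee_pos: [0.6602, 0.0276, 0.2096]
eef_rot: [3.138, 0.0, 1.571]
force: [0.2, -0.0, -0.3]
grip_width: 0.0438
t 11.95 tcp [660.2  27.6 209.6] rpy [179.8   0.   90. ] F [ 0.2 -0.  -0.3] w 43.8
spin first 1.449
tool dx -68.4 dy 325.7 dz 4.6
```

View pics/w7.png

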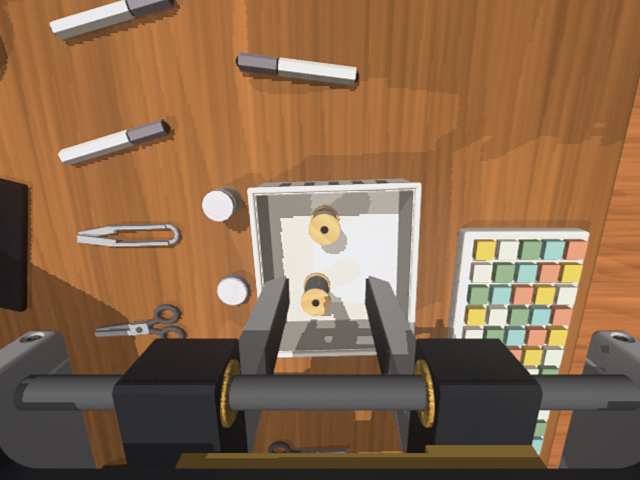

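```bash
python3 -m creep '{"xyz":[[0,0,0],[0,0,0],[0,0,0],[0,0,0],[0,0,0]],"spin":[0.161,0.161,0.161,0.161,0.161]}' 50 && python3 -m creep '{"xyz":[[0,0,0],[0,0,0],[0,0,0],[0,0,0]],"spin":[0.161,0.161,0.161,0.161]}' && python3 -m creep '{"xyz":[[-9,45,0],[-9,45,0],[-9,45,0],[-9,45,0],[-9,45,0]],"spin":[0,0,0,0,0]}' && python3 -m creep '{"xyz":[[-10,45,0],[-10,45,20],[-4,11,20],[0,0,0]],"spin":[0,0,0,0]}';  python3 d.py 632 -304 13 7;python3 cam.py wrist pics/w8.png
```

```text
time_s: 12.62
ee_pos: [0.66, 0.0276, 0.207]
eef_rot: [3.141, -0.001, 0.76]
force: [-0.2, -0.2, -0.4]
grip_width: 0.0501
time_s: 13.12
ee_pos: [0.6599, 0.0276, 0.2069]
eef_rot: [3.141, -0.001, 0.116]
force: [-0.1, 0.3, -0.0]
grip_width: 0.05
time_s: 13.75
ee_pos: [0.6424, -0.2027, 0.2071]
eef_rot: [3.141, -0.001, 0.122]
force: [0.3, -0.5, -0.6]
grip_width: 0.0502
time_s: 14.25
ee_pos: [0.6304, -0.3041, 0.1643]
eef_rot: [-3.14, 0.002, 0.121]
force: [0.5, -0.1, 0.3]
grip_width: 0.0499
t 14.25 tcp [ 630.4 -304.1  164.3] rpy [-1.799e+02  1.000e-01  6.900e+00] F [ 0.5 -0.1  0.3] w 49.9
spin first -0.001
tool dx 1.6 dy 0.1 dz 151.3
```

View pics/w8.png

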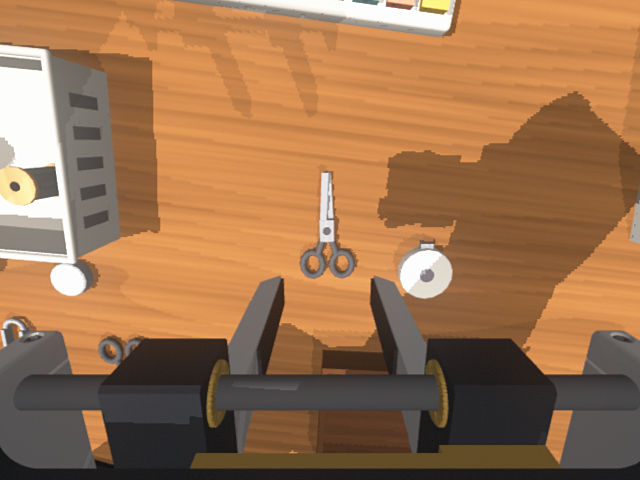

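```bash
python3 - <<'E'
from h import *;import pickle
m=pickle.load(open('pics/w8.pkl','rb'));T=ctrl.camera_model('top')
for n,u,v,z in(('r',327,231,.009),('tip',327,173,.005),('tape',427,275,.016)):print(n,np.round(onz(m,u,v,z)*1000,1))
print(tri((m,327,231),(T,446.4,210.3)))
E
python3 d.py 633 -304 24
```

```text
r [ 630.7 -303.5    9. ]
tip [ 684.7 -297.     5. ]
tape [ 600.3 -405.4   16. ]
(array([ 0.6304214 , -0.30388508,  0.00869976]), [array([0.3, 0.2]), array([-0.2, -0.1])])
t 14.30 tcp [ 631.1 -303.5  165.7] rpy [-180.    0.    7.] F [-0.7 -0.5  0.9] w 50.3
tool dx 1.8 dy 0.8 dz 141.7
```

```bash
python3 -m creep '{"xyz":[[1,0,35],[0,0,35],[0,0,35],[0,0,25],[0,0,12]],"spin":[0,0,0,0,0]}' 34 && python3 -m creep '{"xyz":[[0,0,0],[0,0,0],[0,0,0],[0,0,0]],"spin":[0,0,0,0]}' 4 30 && python3 -m creep '{"xyz":[[0,0,-20],[0,0,-40],[0,0,-40],[0,0,-20],[0,0,0]],"spin":[0.05,0,0,0,0]}';  python3 d.py 422 -356 144;python3 cam.py wrist pics/w9.png
```

```text
time_s: 14.92
ee_pos: [0.6327, -0.3028, 0.0235]
eef_rot: [-3.142, -0.0, 0.123]
force: [-0.4, 0.9, 0.8]
grip_width: 0.0337
time_s: 15.42
ee_pos: [0.6327, -0.3043, 0.025]
eef_rot: [3.141, -0.002, 0.122]
force: [0.4, 2.5, 6.6]
grip_width: 0.0134
time_s: 16.05
ee_pos: [0.6324, -0.3044, 0.1444]
eef_rot: [3.141, -0.002, 0.072]
force: [0.1, 0.1, -0.3]
grip_width: 0.0129
t 16.05 tcp [ 632.4 -304.4  144.4] rpy [ 1.799e+02 -1.000e-01  4.100e+00] F [ 0.1  0.1 -0.3] w 12.9
tool dx -213.5 dy 36.4 dz 0.4
```

View pics/w9.png

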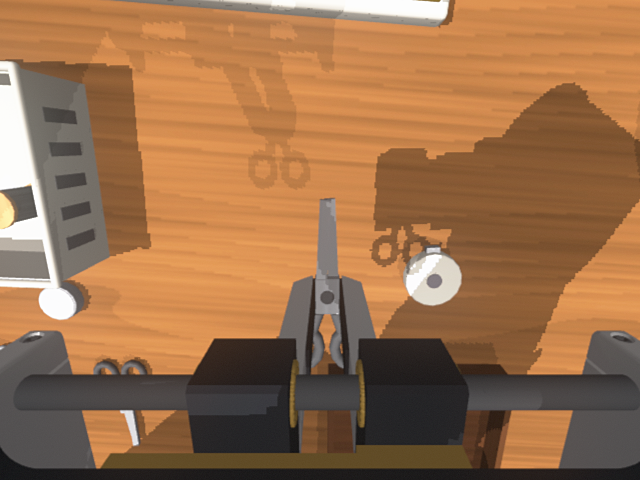

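Scissors are held (rivet at 327,297). Next, the tray.

```bash
python3 -m creep '{"xyz":[[-40,7,0],[-40,7,0],[-40,7,0],[-40,7,0],[-40,7,0]],"spin":[0,0,0,0,0]}' && python3 -m creep '{"xyz":[[-14,1,0],[0,0,0],[0,0,0]],"spin":[0,0,0]}';  python3 d.py 422 -356 31;python3 cam.py wrist pics/w10.png
```

```text
time_s: 16.73
ee_pos: [0.4332, -0.3531, 0.1414]
eef_rot: [-3.139, 0.002, 0.072]
force: [-0.0, -0.6, 0.4]
grip_width: 0.0134
time_s: 17.1
ee_pos: [0.4221, -0.3551, 0.143]
eef_rot: [-3.141, 0.0, 0.072]
force: [0.3, 0.0, -0.2]
grip_width: 0.0135
t 17.10 tcp [ 422.1 -355.1  143. ] rpy [-180.     0.     4.2] F [ 0.3  0.  -0.2] w 13.5
tool dx -0.1 dy 0.9 dz 112.0
```

View pics/w10.png

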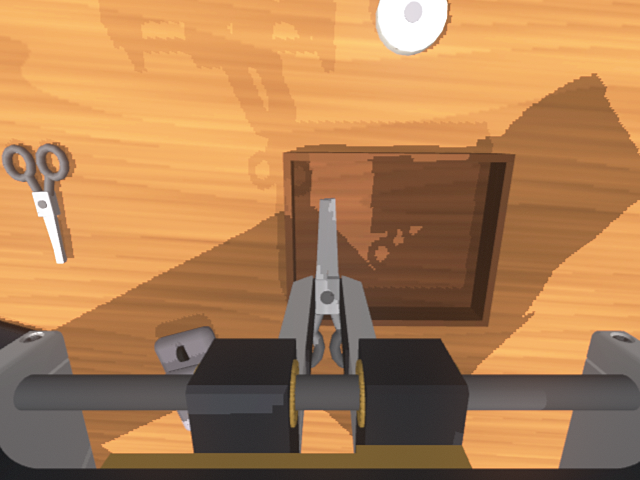

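Run:
```python
from h import *;import pickle
m=pickle.load(open('pics/w10.pkl','rb'))
c=[onz(m,u,v,.032)*1000 for u,v in((285,153),(515,155),(488,326))]
print(np.round(c),(c[0]+c[2])/2,np.linalg.norm(c[0]-c[1]),np.linalg.norm(c[1]-c[2]), np.degrees(np.arctan2(*(c[1]-c[2])[1::-1])),np.degrees(np.arctan2(*(c[0]-c[1])[1::-1]))-90)
```

```text
[[ 494. -317.   32.]
 [ 505. -494.   32.]
 [ 357. -504.   32.]] [ 425.2053259 -410.6779396   32.       ] 177.7149808954385 148.59945208125882 3.8091503009347347 3.660055828507126
```

```bash
python3 -m creep '{"xyz":[[0,5,30],[0,0,30],[0,0,25],[0,0,15],[0,0,11]],"spin":[0,0,0,0,0]}' && python3 -m creep '{"xyz":[[0,0,0],[0,0,0]],"spin":[0,0]}' 24 && python3 -m creep '{"xyz":[[0,0,-20],[0,0,-40],[0,0,-40],[0,0,-20],[0,0,0]],"spin":[0,0,0,0,0]}';  python3 d.py 445 11 140 1;python3 cam.py wrist pics/w11.png
```

```text
time_s: 17.77
ee_pos: [0.422, -0.3603, 0.0319]
eef_rot: [-3.142, -0.0, 0.072]
force: [-0.4, -0.2, -0.1]
grip_width: 0.0137
time_s: 18.02
ee_pos: [0.4219, -0.3608, 0.0332]
eef_rot: [3.141, -0.001, 0.072]
force: [1.1, -0.4, 0.1]
grip_width: 0.0235
time_s: 18.65
ee_pos: [0.4221, -0.361, 0.1544]
eef_rot: [3.139, -0.003, 0.072]
force: [0.2, 0.1, -1.1]
grip_width: 0.024
t 18.65 tcp [ 422.1 -361.   154.4] rpy [ 1.798e+02 -1.000e-01  4.100e+00] F [ 0.2  0.1 -1.1] w 24.0
spin first 0.054
tool dx 29.4 dy -371.5 dz 14.4
```

View pics/w11.png

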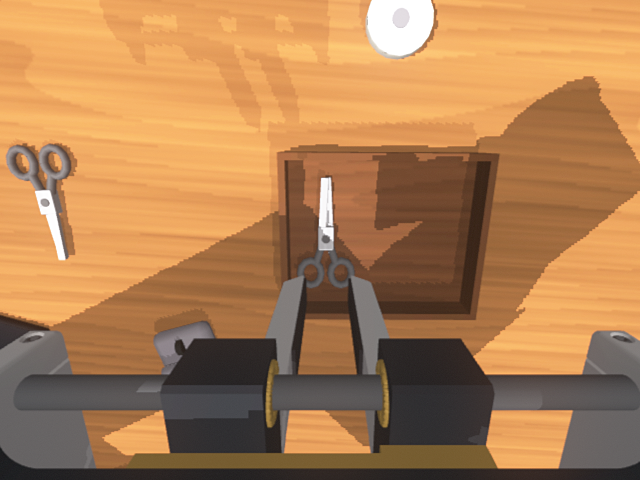

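```bash
python3 -m creep '{"xyz":[[0,-20,0],[4,-50,0],[4,-50,0],[4,-50,0],[4,-50,0]],"spin":[0.037,0,0,0,0]}' 50 && python3 -m creep '{"xyz":[[4,-50,0],[4,-50,0],[5,-50,0],[0,0,0],[0,0,0]],"spin":[0,0,0,0,0]}';  python3 d.py 450 11 24 2;python3 cam.py wrist pics/w12.png
```

```text
time_s: 19.32
ee_pos: [0.4286, -0.1384, 0.1514]
eef_rot: [-3.141, 0.001, 0.035]
force: [0.7, -0.2, 0.0]
grip_width: 0.0499
time_s: 19.95
ee_pos: [0.4366, 0.01, 0.1518]
eef_rot: [3.142, 0.001, 0.035]
force: [0.2, -0.2, 0.4]
grip_width: 0.0501
t 19.95 tcp [436.6  10.  151.8] rpy [1.8e+02 1.0e-01 2.0e+00] F [ 0.2 -0.2  0.4] w 50.1
spin first 0.000
tool dx 13.4 dy -0.5 dz 127.8
```

View pics/w12.png

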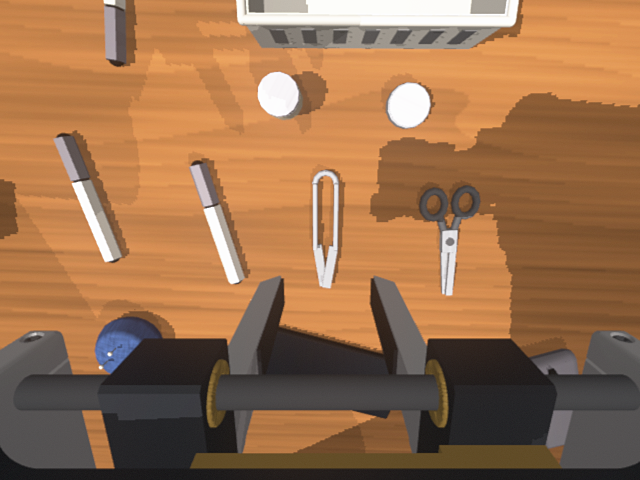

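```bash
python3 -m creep '{"xyz":[[13,0,30],[0,0,30],[0,0,30],[0,0,25],[0,0,13]],"spin":[0,0,0,0,0]}' && python3 -m creep '{"xyz":[[0,0,0],[0,0,0],[0,0,0],[0,0,0]],"spin":[0,0,0,0]}' 10 30 && python3 -m creep '{"xyz":[[0,0,-20],[0,0,-40],[0,0,-40],[0,0,-20],[0,0,0]],"spin":[-0.035,0,0,0,0]}';  python3 d.py 437.5 -409 144;python3 cam.py wrist pics/w13.png
```

```text
time_s: 20.62
ee_pos: [0.4494, 0.0097, 0.0232]
eef_rot: [-3.141, 0.002, 0.033]
force: [0.1, -0.6, -0.1]
grip_width: 0.0498
time_s: 21.12
ee_pos: [0.4503, 0.0107, 0.0251]
eef_rot: [3.141, -0.001, 0.035]
force: [-2.0, -0.2, 6.4]
grip_width: 0.0227
time_s: 21.75
ee_pos: [0.4505, 0.0108, 0.1456]
eef_rot: [3.141, -0.003, 0.07]
force: [-0.8, -0.8, -0.4]
grip_width: 0.0225
t 21.75 tcp [450.5  10.8 145.6] rpy [180.   -0.2   4. ] F [-0.8 -0.8 -0.4] w 22.5
tool dx -42.3 dy 417.8 dz 1.6
```

View pics/w13.png

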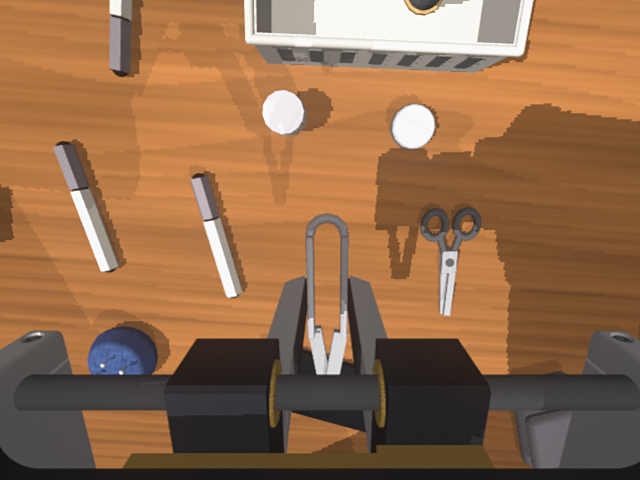

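Snips are held. I carry them to the tray's middle.

```bash
python3 -m creep '{"xyz":[[-4,46,0],[-5,46,0],[-5,46,0],[-5,46,0],[-5,46,0]],"spin":[0,0,0,0,0]}' && python3 -m creep '{"xyz":[[-5,47,0],[-5,47,0],[-4,47,0],[-4,47,0],[0,0,0]],"spin":[0,0,0,0,0]}';  python3 d.py 437.5 -409 31;python3 cam.py wrist pics/w14.png
```

```text
time_s: 22.42
ee_pos: [0.4413, -0.2216, 0.143]
eef_rot: [-3.14, 0.002, 0.07]
force: [1.0, -0.4, -0.5]
grip_width: 0.0225
time_s: 23.05
ee_pos: [0.4361, -0.4111, 0.1421]
eef_rot: [-3.14, 0.002, 0.067]
force: [0.3, 0.6, -0.9]
grip_width: 0.0228
t 23.05 tcp [ 436.1 -411.1  142.1] rpy [-1.799e+02  1.000e-01  3.800e+00] F [ 0.3  0.6 -0.9] w 22.8
tool dx 1.6 dy -2.0 dz 111.1
```

View pics/w14.png

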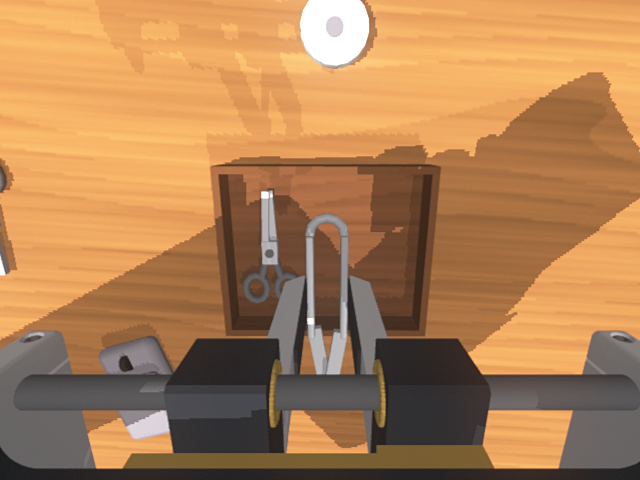

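```bash
python3 -m creep '{"xyz":[[1,0,30],[0,0,30],[0,0,25],[0,0,15],[0,0,11]],"spin":[0,0,0,0,0]}' && python3 -m creep '{"xyz":[[0,0,0],[0,0,0]],"spin":[0,0]}' 32 && python3 -m creep '{"xyz":[[0,0,-20],[0,0,-40],[0,0,-40],[0,0,-20],[0,0,0]],"spin":[0,0,0,0,0]}';  python3 d.py 434 -104.5 150 6;python3 cam.py wrist pics/w15.png
```

```text
time_s: 23.72
ee_pos: [0.4383, -0.4085, 0.0328]
eef_rot: [-3.141, 0.0, 0.07]
force: [0.3, -0.8, 0.1]
grip_width: 0.0222
time_s: 23.98
ee_pos: [0.4385, -0.4093, 0.0343]
eef_rot: [3.141, -0.001, 0.07]
force: [0.1, -0.3, -0.3]
grip_width: 0.0316
time_s: 24.6
ee_pos: [0.4387, -0.4097, 0.1565]
eef_rot: [3.138, -0.003, 0.07]
force: [0.1, 0.7, 0.2]
grip_width: 0.0321
t 24.60 tcp [ 438.7 -409.7  156.5] rpy [179.8  -0.2   4. ] F [0.1 0.7 0.2] w 32.1
spin first -0.035
tool dx 27.2 dy -304.0 dz 6.5
```

View pics/w15.png

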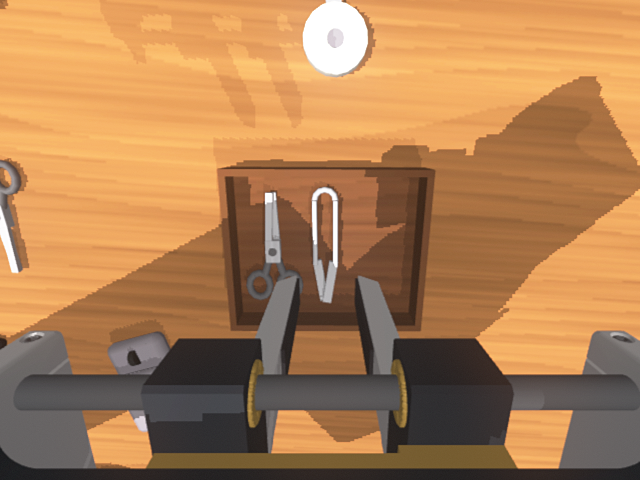

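```bash
python3 -m creep '{"xyz":[[0,0,0],[4,-44,0],[4,-44,0],[4,-44,0],[4,-44,0]],"spin":[-0.037,0,0,0,0]}' 50 && python3 -m creep '{"xyz":[[4,-44,0],[4,-44,0],[3,-40,0],[0,0,0],[0,0,0]],"spin":[0,0,0,0,0]}';  python3 d.py 433.5 -104.5 24 6;python3 cam.py wrist pics/w16.png
```

```text
time_s: 25.28
ee_pos: [0.4348, -0.2309, 0.1527]
eef_rot: [-3.141, 0.001, 0.108]
force: [1.4, 0.5, 0.4]
grip_width: 0.0502
time_s: 25.9
ee_pos: [0.4325, -0.1043, 0.1531]
eef_rot: [-3.141, 0.001, 0.108]
force: [-0.4, -1.3, -0.4]
grip_width: 0.0499
t 25.90 tcp [ 432.5 -104.3  153.1] rpy [-180.     0.     6.2] F [-0.4 -1.3 -0.4] w 49.9
spin first 0.003
tool dx 0.9 dy 0.3 dz 129.1
```

View pics/w16.png

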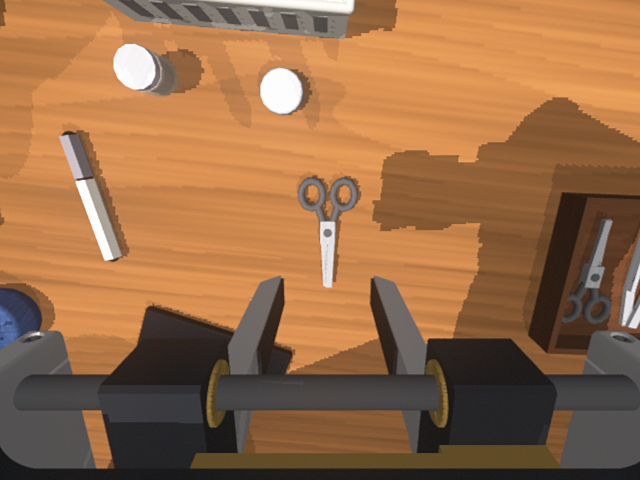

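```bash
python3 -m creep '{"xyz":[[1,0,30],[0,0,30],[0,0,30],[0,0,25],[0,0,14]],"spin":[0,0,0,0,0]}' 34 && python3 -m creep '{"xyz":[[0,0,0],[0,0,0],[0,0,0],[0,0,0]],"spin":[0,0,0,0]}' 4 30 && python3 -m creep '{"xyz":[[0,0,-20],[0,0,-40],[0,0,-40],[0,0,-20],[0,0,0]],"spin":[0.037,0,0,0,0]}';  python3 d.py 429 -460 144;python3 cam.py wrist pics/w17.png
```

```text
time_s: 26.58
ee_pos: [0.4332, -0.1045, 0.0232]
eef_rot: [-3.141, 0.002, 0.106]
force: [0.5, -0.3, -0.6]
grip_width: 0.034
time_s: 27.08
ee_pos: [0.4339, -0.104, 0.025]
eef_rot: [3.141, -0.001, 0.107]
force: [-1.7, -1.5, 4.4]
grip_width: 0.0135
time_s: 27.7
ee_pos: [0.4341, -0.104, 0.1456]
eef_rot: [3.141, -0.003, 0.07]
force: [-0.6, 0.7, -0.5]
grip_width: 0.0136
t 27.70 tcp [ 434.1 -104.   145.6] rpy [179.9  -0.2   4. ] F [-0.6  0.7 -0.5] w 13.6
tool dx -30.0 dy 354.8 dz 1.6
```

View pics/w17.png

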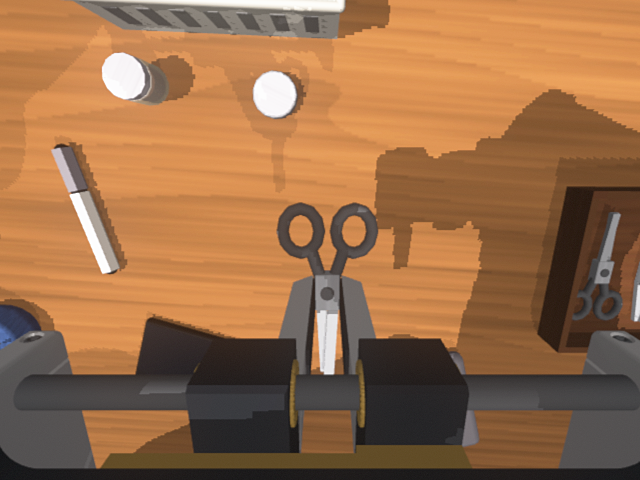

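```bash
python3 -m creep '{"xyz":[[-4,44,0],[-4,44,0],[-4,44,0],[-4,44,0],[-4,44,0]],"spin":[0,0,0,0,0]}' && python3 -m creep '{"xyz":[[-4,44,0],[-3,44,0],[-3,44,0],[0,0,0]],"spin":[0,0,0,0]}';  python3 d.py 429 -460 31;python3 cam.py wrist pics/w18.png
```

```text
time_s: 28.38
ee_pos: [0.4284, -0.3259, 0.1427]
eef_rot: [-3.14, 0.002, 0.07]
force: [-0.0, 0.7, 0.0]
grip_width: 0.0135
time_s: 28.88
ee_pos: [0.4272, -0.4588, 0.1419]
eef_rot: [-3.139, 0.002, 0.067]
force: [-0.4, 0.9, -0.0]
grip_width: 0.0131
t 28.88 tcp [ 427.2 -458.8  141.9] rpy [-1.799e+02  1.000e-01  3.900e+00] F [-0.4  0.9 -0. ] w 13.1
tool dx 1.7 dy 1.3 dz 110.9
```

View pics/w18.png

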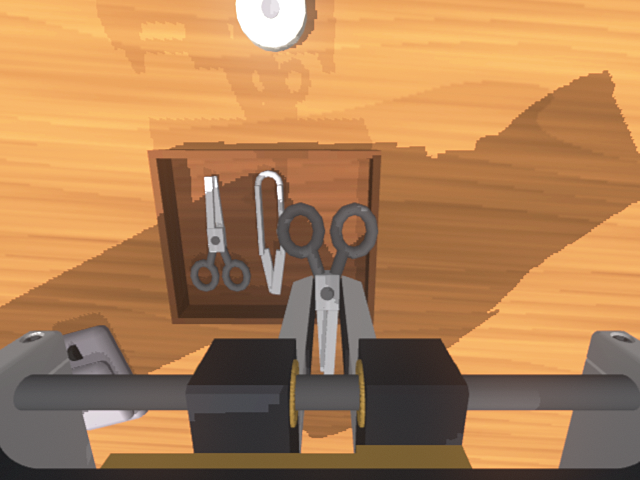

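```bash
python3 -m creep '{"xyz":[[1,0,30],[0,0,30],[0,0,25],[0,0,15],[0,0,11]],"spin":[0,0,0,0,0]}' && python3 -m creep '{"xyz":[[0,0,0],[0,0,0]],"spin":[0,0]}' 24 && python3 -m creep '{"xyz":[[0,0,-20],[0,0,-40],[0,0,-40],[0,0,-40],[0,0,-20]],"spin":[0,0,0,0,0]}';  python3 d.py 429 -460 190;python3 cam.py wrist pics/w19.png; python3 cam.py top pics/t19.png
```

```text
time_s: 29.55
ee_pos: [0.4294, -0.4564, 0.0328]
eef_rot: [-3.141, 0.0, 0.07]
force: [0.3, 0.1, -0.3]
grip_width: 0.0135
time_s: 29.8
ee_pos: [0.4295, -0.4573, 0.0343]
eef_rot: [3.141, -0.001, 0.07]
force: [0.8, -0.0, 0.2]
grip_width: 0.0237
time_s: 30.42
ee_pos: [0.4296, -0.4575, 0.1982]
eef_rot: [3.137, -0.003, 0.07]
force: [-0.1, 0.2, -0.6]
grip_width: 0.0239
t 30.43 tcp [ 429.6 -457.5  198.2] rpy [179.8  -0.2   4. ] F [-0.1  0.2 -0.6] w 23.9
tool dx -0.7 dy 2.5 dz 8.2
```

View pics/w19.png

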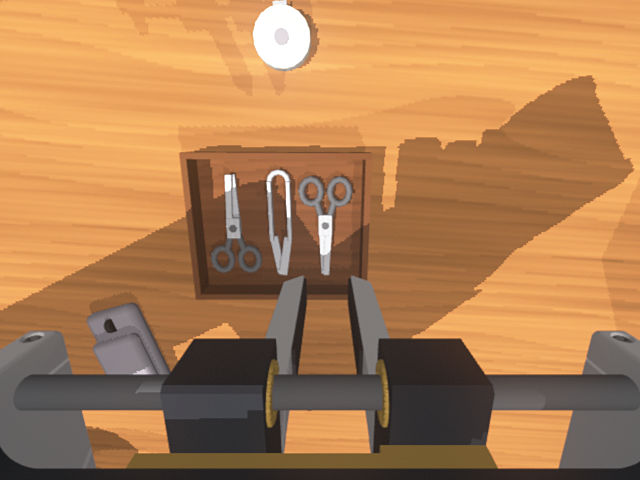

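View pics/t19.png

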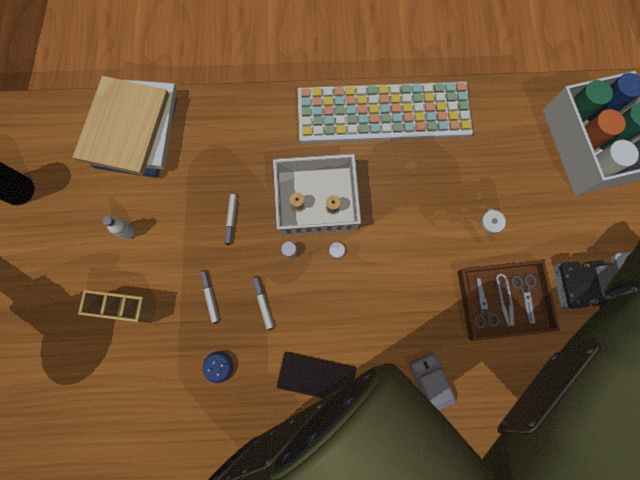

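```bash
python3 -m creep '{"xyz":[[-8,-50,0],[-8,-50,0],[-8,-50,0],[-8,-50,0],[-8,-50,0]],"spin":[-0.04,-0.04,-0.04,-0.04,-0.04]}' 34 && python3 -m creep '{"xyz":[[0,-50,0],[0,-50,0],[0,-50,0],[0,-50,0],[0,-50,0]],"spin":[0,0,0,0,0]}';  python3 d.py 382 93 170 15.6
```

```text
time_s: 31.15
ee_pos: [0.3516, -0.2145, 0.1933]
eef_rot: [-3.142, -0.0, 0.271]
force: [1.7, -0.3, 1.2]
grip_width: 0.0339
time_s: 31.78
ee_pos: [0.2849, 0.026, 0.1935]
eef_rot: [3.141, -0.001, 0.269]
force: [0.8, 0.3, 0.5]
grip_width: 0.0337
t 31.77 tcp [284.9  26.  193.5] rpy [180.   -0.   15.4] F [0.8 0.3 0.5] w 33.7
spin first -0.003
tool dx 111.5 dy -38.4 dz 23.5
```

```bash
python3 -m creep '{"xyz":[[37,-13,20],[37,-13,20],[37,-13,20],[0,0,0]],"spin":[0,0,0,0]}';  python3 d.py 382 93 24 15.6; python3 cam.py wrist pics/w20.png
```

```text
time_s: 32.28
ee_pos: [0.3824, 0.0928, 0.1317]
eef_rot: [-3.141, 0.004, 0.271]
force: [-0.5, -0.4, -0.3]
grip_width: 0.0339
t 32.27 tcp [382.4  92.8 131.7] rpy [-180.     0.2   15.5] F [-0.5 -0.4 -0.3] w 33.9
spin first -0.001
tool dx -0.3 dy -0.3 dz 107.7
```

View pics/w20.png

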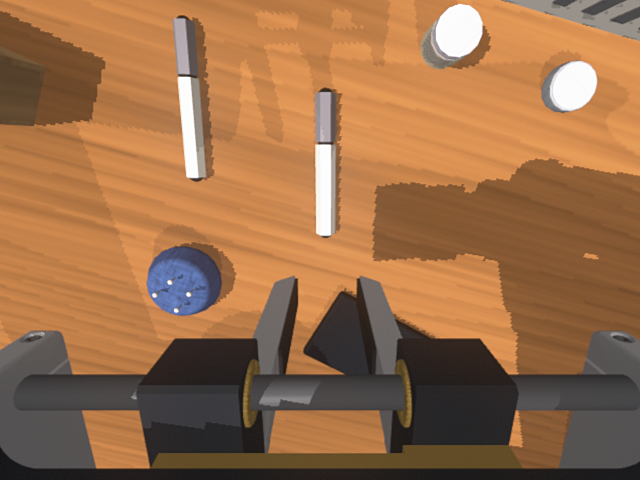

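```bash
python3 - <<'E'
from h import *;import pickle
m=pickle.load(open('pics/w20.pkl','rb'))
for n,u,v,z in(('Rw',325,238,.007),('Rg',325,88,.007),('Qw',197,181,.007),('Qg',182,15,.007)):print(n,np.round(onz(m,u,v,z)*1000,1))
E
python3 d.py 381 93 23.5 15.6
```

```text
Rw [383.7  95.5   7. ]
Rg [499.3 127.4   7. ]
Qw [402.6 210.8   7. ]
Qg [518.4 240.7   7. ]
t 32.33 tcp [381.9  92.2 132.6] rpy [-1.80e+02  1.00e-01  1.55e+01] F [-0.1 -0.8 -0.2] w 33.8
spin first -0.001
tool dx -0.7 dy -1.0 dz 109.1
```

```bash
python3 -m creep '{"xyz":[[1,-2.5,30],[0,0,30],[0,0,25],[0,0,15],[0,0,9]],"spin":[0,0,0,0,0]}' && python3 -m creep '{"xyz":[[0,0,0],[0,0,0],[0,0,0]],"spin":[0,0,0]}' 8 3 && python3 -m creep '{"xyz":[[0,0,-10],[0,0,-15],[0,0,-15],[0,0,-15],[0,0,-15]],"spin":[0,0,0,0,0]}';  python3 d.py; python3 cam.py wrist pics/w21.png;python3 cam.py scene pics/s21.png
```

```text
time_s: 32.95
ee_pos: [0.3824, 0.0942, 0.0247]
eef_rot: [3.142, -0.001, 0.269]
force: [-0.5, -0.6, -0.0]
grip_width: 0.034
time_s: 33.33
ee_pos: [0.383, 0.0946, 0.025]
eef_rot: [3.141, -0.001, 0.27]
force: [-0.1, -0.9, 2.0]
grip_width: 0.0152
time_s: 33.95
ee_pos: [0.3828, 0.0947, 0.0957]
eef_rot: [3.142, -0.001, 0.27]
force: [-0.9, 0.0, 0.1]
grip_width: 0.015
t 33.95 tcp [382.8  94.7  95.7] rpy [180.   -0.   15.5] F [-0.9  0.   0.1] w 15.0
```

View pics/w21.png

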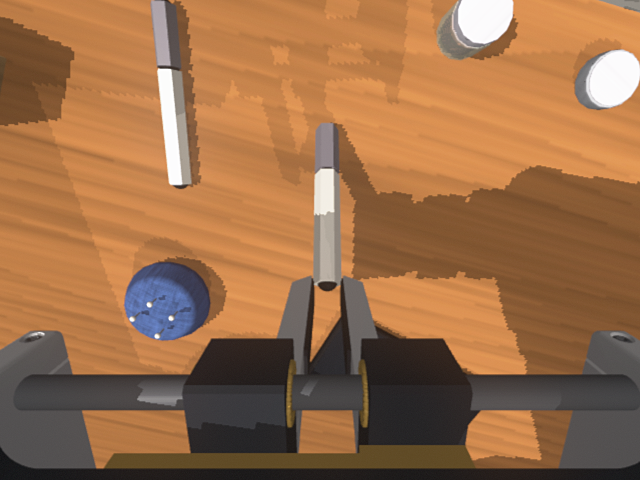

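View pics/s21.png

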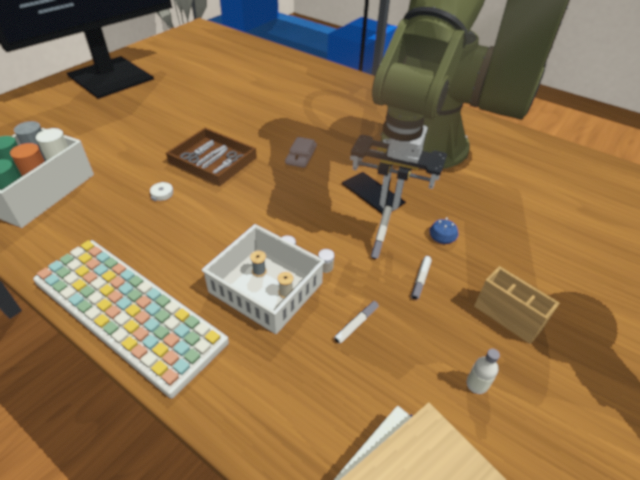

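It pivots as hoped: the free end (325,125 in the wrist view) is still down. I continue lifting.

```bash
python3 -m creep '{"xyz":[[0,0,-15],[0,0,-15],[0,0,-15],[0,0,-15],[0,0,-15]],"spin":[0,0,0,0,0]}'; python3 -m creep '{"xyz":[[0,0,-25],[0,0,-25],[0,0,-5],[0,0,0],[0,0,0]],"spin":[0,0,0,0,0]}';  python3 d.py; python3 cam.py wrist pics/w22.png;python3 cam.py scene pics/s22.png; python3 -c "
from h import *
crop('pics/s22.png',300,80,200,150,'pics/s22c.png',4)"
```

```text
time_s: 34.67
ee_pos: [0.3825, 0.0946, 0.1697]
eef_rot: [-3.142, 0.0, 0.27]
force: [-0.0, -0.0, 0.6]
grip_width: 0.0153
time_s: 35.3
ee_pos: [0.3824, 0.0946, 0.2234]
eef_rot: [-3.141, 0.002, 0.27]
force: [0.7, -0.9, -1.1]
grip_width: 0.0152
t 35.30 tcp [382.4  94.6 223.4] rpy [-1.80e+02  1.00e-01  1.55e+01] F [ 0.7 -0.9 -1.1] w 15.2
pics/s22c.png scale 4
```

View pics/w22.png

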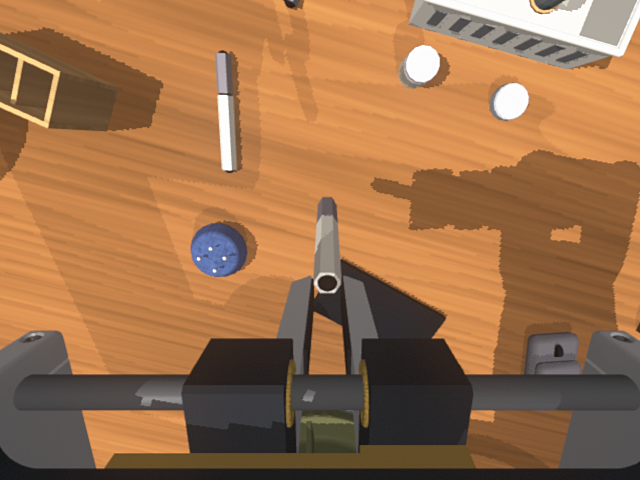

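View pics/s22c.png

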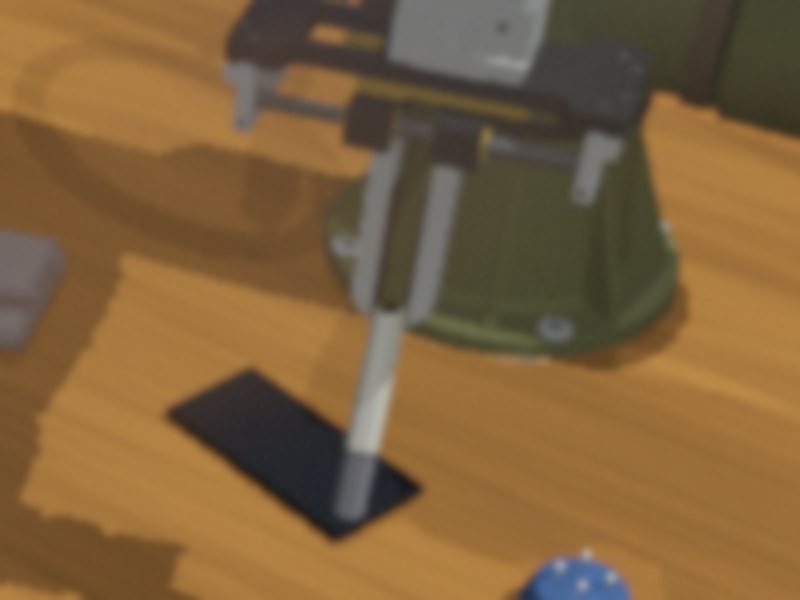

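Run:
```python
from h import *;import pickle
m=pickle.load(open('pics/w22.pkl','rb'));S=ctrl.camera_model('scene')
print(tri((m,327,199),(S,387.3,208.5)))
print(tri((m,327,283),(S,397.5,157.5)))
```

```text
(array([0.41676172, 0.10524859, 0.09745273]), [array([-0.7,  0.1]), array([-0.3, -0. ])])
(array([0.38769708, 0.09630737, 0.20438841]), [array([ 0.7, -0.1]), array([0.2, 0. ])])
```

```bash
python3 -m creep '{"xyz":[[0,0,-15],[18,-36,0],[18,-36,0],[18,-36,0],[18,-36,0]],"spin":[0,0,0,0,0]}' - 6; python3 -m creep '{"xyz":[[18,-36,0],[18,-36,0],[18,-36,0],[19,-38,0],[0,0,0]],"spin":[0,0,0,0,-0.143]}' && python3 -m creep '{"xyz":[[0,0,0],[0,0,0],[0,0,0],[0,0,0],[0,0,0]],"spin":[-0.143,-0.143,-0.143,-0.143,-0.143]}' && python3 -m creep '{"xyz":[[0,0,0],[0,0,0],[0,0,0]],"spin":[-0.143,-0.143,0]}';  python3 d.py 444.6 413.4 238 81; python3 cam.py wrist pics/w23.png;python3 cam.py scene pics/s23.png; python3 cam.py top pics/t23.png; python3 -c "
from h import *
crop('pics/s23.png',420,150,200,150,'pics/s23c.png',4)"
```

```text
time_s: 36.02
ee_pos: [0.414, 0.2541, 0.2404]
eef_rot: [-3.141, -0.001, 0.27]
force: [-0.3, -0.2, 0.1]
grip_width: 0.0146
time_s: 36.65
ee_pos: [0.4451, 0.4149, 0.2394]
eef_rot: [-3.142, 0.0, 0.417]
force: [0.1, -0.3, -0.7]
grip_width: 0.0148
time_s: 37.28
ee_pos: [0.4453, 0.4129, 0.2403]
eef_rot: [3.141, -0.0, 1.133]
force: [-0.2, -0.4, -0.6]
grip_width: 0.0145
time_s: 37.65
ee_pos: [0.4453, 0.4129, 0.2401]
eef_rot: [3.141, -0.0, 1.413]
force: [-0.5, 0.1, 0.0]
grip_width: 0.0147
t 37.65 tcp [445.3 412.9 240.1] rpy [180.  -0.  81.] F [-0.5  0.1  0. ] w 14.7
spin first -0.001
tool dx 0.4 dy -0.8 dz 2.1
pics/s23c.png scale 4
```

View pics/w23.png

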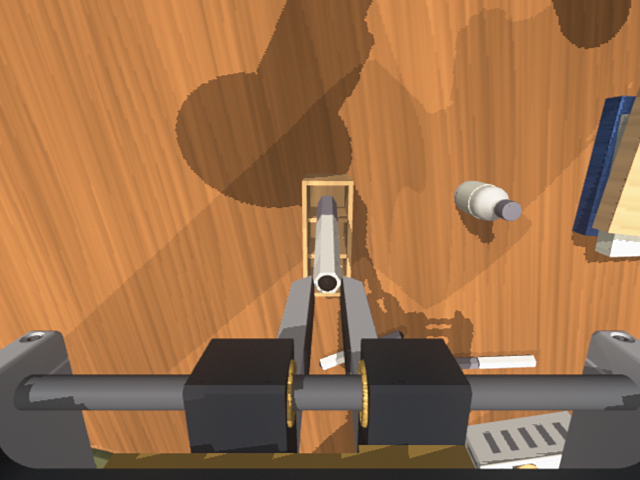

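View pics/s23c.png

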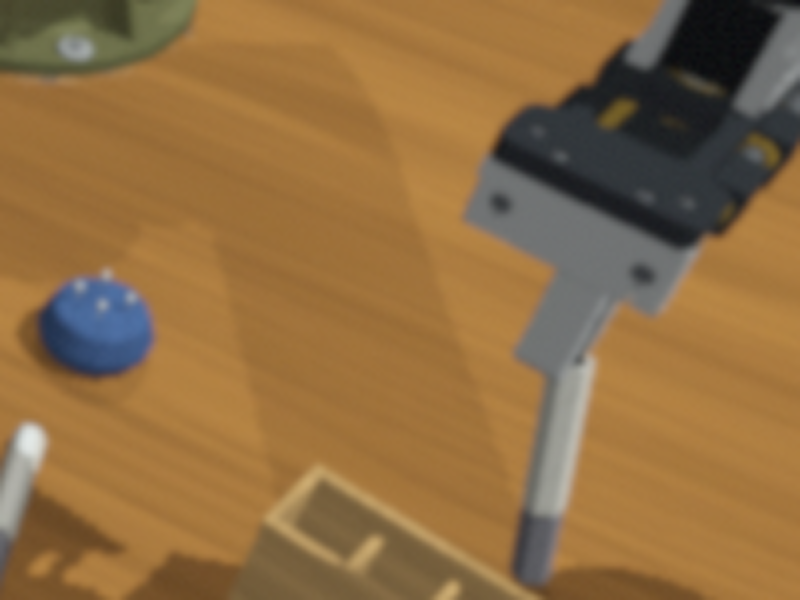

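Run:
```python
from h import *;import pickle
m=pickle.load(open('pics/w23.pkl','rb'));S=ctrl.camera_model('scene')
X,e=tri((m,327,198),(S,553,295.2));print(X*1000,e)
p=np.array([448.8,440])
d=X[:2]*1000-p;print('tip in cell frame',d@[.988,-.153],d@[.153,.988])
for n,u,v in(('++',354,181),('-+',303,181)):print(n,onz(m,u,v,.08)*1000)
```

```text
[450.3246544  449.34914082 109.00143093] [array([-0. ,  0.5]), array([0.2, 0.2])]
tip in cell frame 0.07594000204073947 9.470223248643004
++ [477.16979088 457.08205406  80.        ]
-+ [430.11294869 464.58586756  80.        ]
```

```bash
python3 -m creep '{"xyz":[[-5,0,25],[0,0,20],[4,0,12],[4,0,10],[4,0,8]],"spin":[0,0,0,0,0]}' - 3;  python3 d.py; python3 cam.py wrist pics/w24.png;python3 cam.py scene pics/s24.png;  python3 -c "
from h import *
crop('pics/s24.png',420,200,200,150,'pics/s24c.png',4)"
```

```text
time_s: 38.42
ee_pos: [0.4464, 0.4202, 0.1642]
eef_rot: [3.141, -0.0, 1.413]
force: [0.0, -0.4, 0.1]
grip_width: 0.0152
t 38.42 tcp [446.4 420.2 164.2] rpy [180.  -0.  81.] F [ 0.  -0.4  0.1] w 15.2
pics/s24c.png scale 4
```

View pics/w24.png

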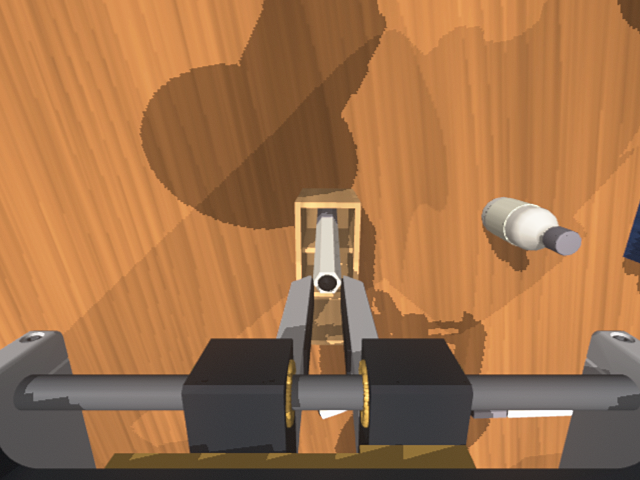

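View pics/s24c.png

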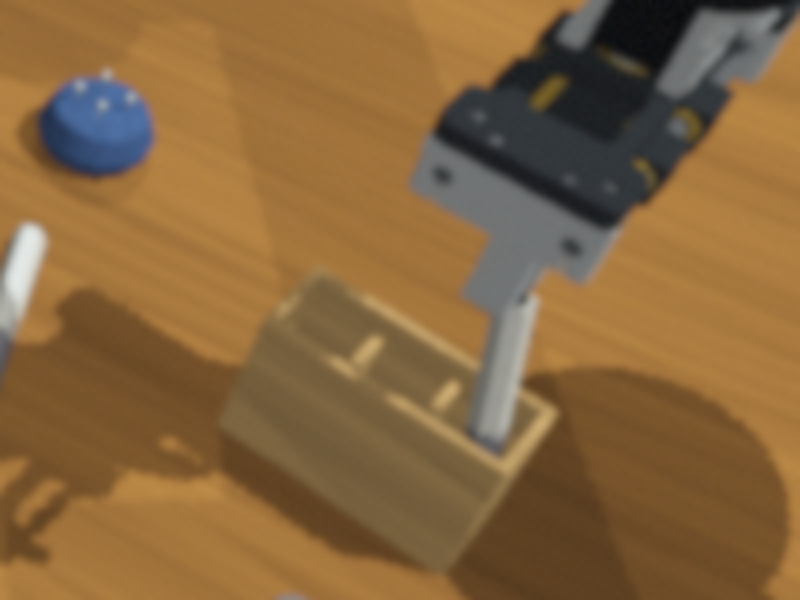

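The tip is inside the far cell. I continue down while moving the top over it.

```bash
python3 -m creep '{"xyz":[[4,0,5],[4,0,6],[4,0,6],[3,0,4],[0,0,0]],"spin":[0,0,0,0,0]}';  python3 d.py 448.4 437 140; python3 cam.py wrist pics/w25.png;python3 cam.py scene pics/s25.png;  python3 -c "
from h import *
crop('pics/s25.png',420,200,200,150,'pics/s25c.png',4)"
```

```text
time_s: 39.15
ee_pos: [0.4485, 0.4346, 0.143]
eef_rot: [-3.141, 0.0, 1.414]
force: [-0.2, 0.1, 1.0]
grip_width: 0.0155
t 39.15 tcp [448.5 434.6 143. ] rpy [-180.    0.   81.] F [-0.2  0.1  1. ] w 15.5
tool dx 2.3 dy -0.5 dz 3.0
pics/s25c.png scale 4
```

View pics/w25.png

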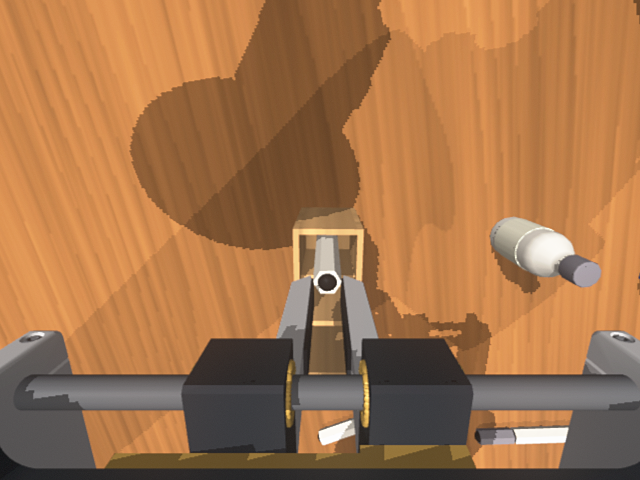

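View pics/s25c.png

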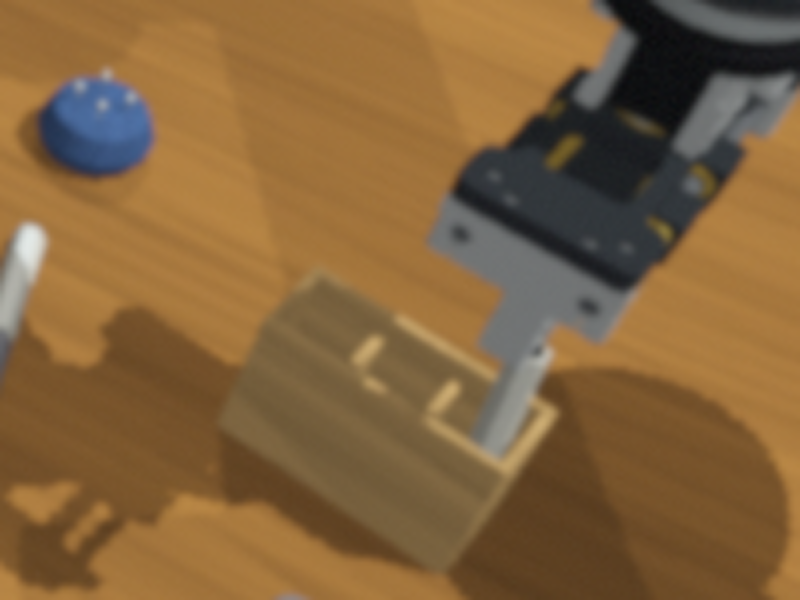

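```bash
python3 -m creep '{"xyz":[[3,0,3],[2,0,2],[0,0,0]],"spin":[0,0,0]}' ; python3 -m creep '{"xyz":[[0,0,0],[0,0,0],[0,0,0]],"spin":[0,0,0]}' 30 ; python3 -m creep '{"xyz":[[0,0,-15],[0,0,-25],[0,0,-30],[-20,0,-20],[-20,0,0]],"spin":[0,0,0,0,0]}';  python3 d.py 380 200 220 14.3; python3 cam.py wrist pics/w26.png;python3 cam.py scene pics/s26.png;  python3 -c "
from h import *
crop('pics/s26.png',420,200,200,150,'pics/s26c.png',4)"
```

```text
time_s: 39.62
ee_pos: [0.4493, 0.4395, 0.1382]
eef_rot: [-3.141, 0.0, 1.414]
force: [-0.2, 0.5, 0.3]
grip_width: 0.015
time_s: 40.0
ee_pos: [0.4495, 0.4394, 0.1386]
eef_rot: [3.141, -0.0, 1.414]
force: [-0.4, 0.2, 0.1]
grip_width: 0.0299
time_s: 40.62
ee_pos: [0.4435, 0.3999, 0.2314]
eef_rot: [3.139, -0.003, 1.414]
force: [0.4, -0.1, -0.6]
grip_width: 0.0299
t 40.62 tcp [443.5 399.9 231.4] rpy [179.8  -0.2  81. ] F [ 0.4 -0.1 -0.6] w 29.9
spin first 1.165
tool dx -110.9 dy 178.0 dz 11.4
pics/s26c.png scale 4
```

View pics/w26.png

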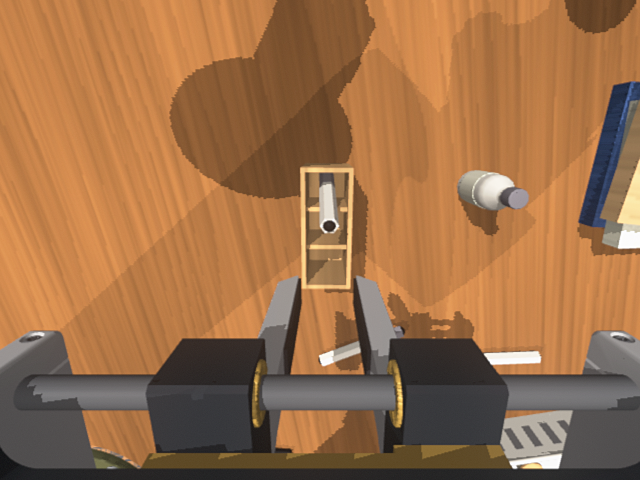

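View pics/s26c.png

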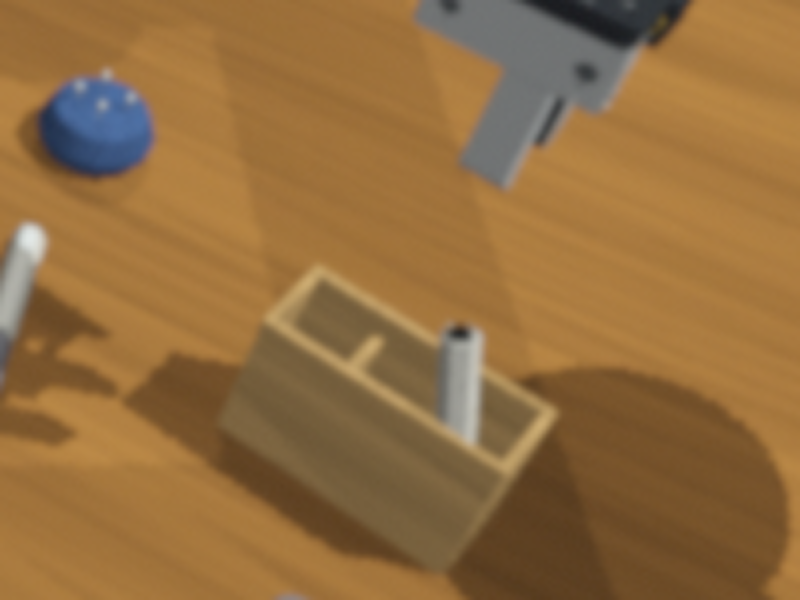

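Pen 1 stands in the far cell but leans over the middle one. I'll nudge its top to +y with closed fingers.

```bash
python3 - <<'E'
from h import *;import pickle
m=pickle.load(open('pics/w26.pkl','rb'));S=ctrl.camera_model('scene')
X,e=tri((m,329,226),(S,420+458/4,200+335/4));print(X*1000,e)
d=X[:2]*1000-[443,402.5];print('stand frame',d@[.988,-.153],d@[.153,.988])
E
python3 d.py 439.6 381 124
```

```text
[447.17114157 415.27647813 111.9501875 ] [array([ 0. , -0.1]), array([-0.1, -0. ])]
stand frame 2.1662867172664253 13.261345051173372
t 40.73 tcp [443.3 399.  230.1] rpy [ 1.799e+02 -1.000e-01  8.090e+01] F [0.5 0.7 0.9] w 30.1
tool dx -18.4 dy -0.8 dz 106.1
```

```bash
python3 -m creep '{"xyz":[[-18,0,0],[0,0,30],[0,0,30],[0,0,25],[0,0,22]],"spin":[0,0,0,0,0]}' 0 10; python3 -m creep '{"xyz":[[8,0,0],[8,0,0],[8,0,0],[8,0,0],[8,0,0]],"spin":[0,0,0,0,0]}' ;python3 -m creep '{"xyz":[[6,0,0],[6,0,0],[4,0,0],[0,0,0]],"spin":[0,0,0,0]}' ; python3 cam.py wrist pics/w27.png;python3 cam.py scene pics/s27.png;  python3 -c "
from h import *
crop('pics/s27.png',420,200,200,150,'pics/s27c.png',4)"
```

```text
time_s: 41.35
ee_pos: [0.4404, 0.3828, 0.1208]
eef_rot: [-3.141, 0.0, 1.414]
force: [-0.3, 0.4, -0.1]
grip_width: 0.0006
time_s: 41.98
ee_pos: [0.4467, 0.4224, 0.1217]
eef_rot: [3.141, -0.0, 1.414]
force: [-0.6, -0.5, -0.4]
grip_width: 0.0005
time_s: 42.48
ee_pos: [0.4491, 0.4377, 0.1214]
eef_rot: [-3.142, -0.0, 1.414]
force: [-0.2, -0.2, -0.3]
grip_width: 0.0003
pics/s27c.png scale 4
```

View pics/w27.png

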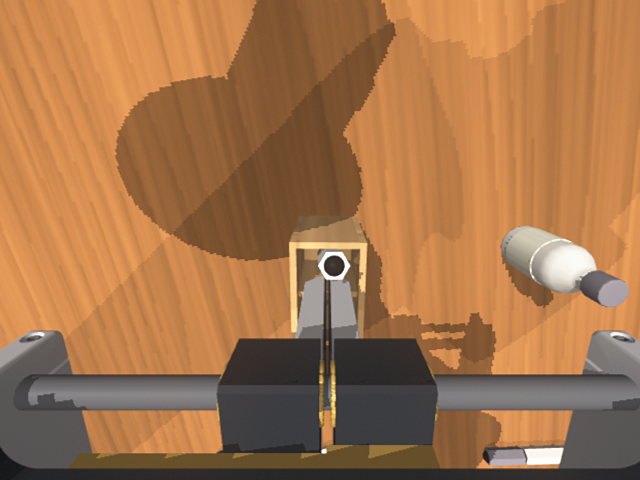

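View pics/s27c.png

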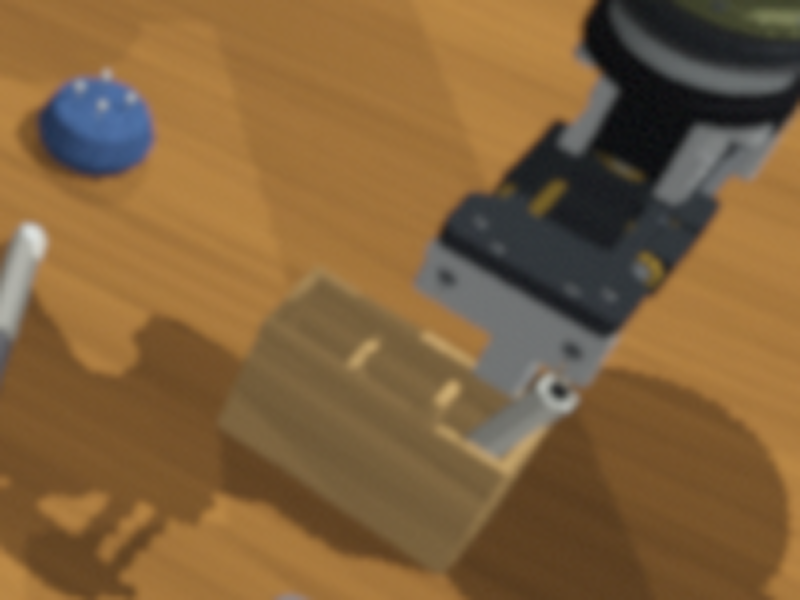

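```bash
python3 -m creep '{"xyz":[[4,0,0],[0,0,0],[-10,0,0],[-10,0,-10],[-20,0,-30]],"spin":[0,0,0,0,0]}'; python3 -m creep '{"xyz":[[-20,0,-30],[0,0,-30],[0,0,0]],"spin":[0,0,0]}' 34; python3 cam.py wrist pics/w28.png;python3 d.py 404 206 150 14.3
```

```text
time_s: 43.2
ee_pos: [0.4429, 0.401, 0.1613]
eef_rot: [-3.14, 0.001, 1.414]
force: [0.0, 0.2, 0.2]
grip_width: 0.0008
time_s: 43.58
ee_pos: [0.441, 0.3822, 0.2246]
eef_rot: [3.138, -0.004, 1.413]
force: [1.2, -0.2, -0.5]
grip_width: 0.0271
t 43.62 tcp [440.5 382.  222.6] rpy [ 1.799e+02 -1.000e-01  8.100e+01] F [ 0.6 -0.4 -0.3] w 31.3
spin first 1.164
tool dx -78.9 dy 161.5 dz 72.6
```

View pics/w28.png

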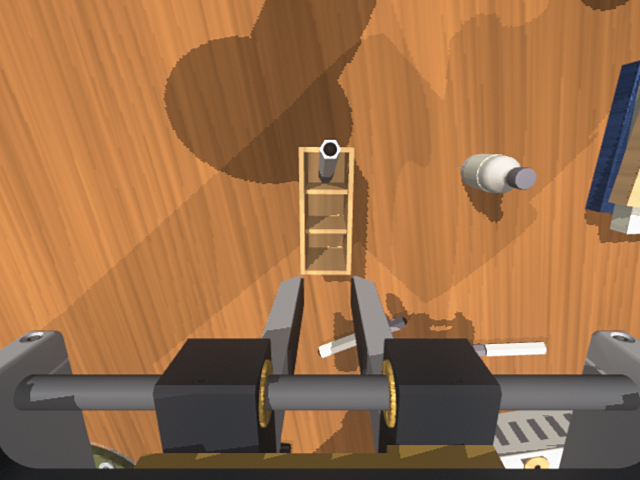

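```bash
python3 -m creep '{"xyz":[[0,0,0],[0,0,0],[0,0,0],[0,0,0],[0,0,0]],"spin":[0.145,0.145,0.145,0.145,0.145]}'; python3 -m creep '{"xyz":[[0,0,0],[0,0,0],[0,0,0],[-20,40,15],[-20,40,15]],"spin":[0.145,0.145,0.145,0,0]}';python3 -m creep '{"xyz":[[-20,40,15],[-19,41,15],[0,0,10],[0,0,0]],"spin":[0,0,0,0]}'; python3 cam.py wrist pics/w29.png;python3 d.py 400.5 210.2 24 14.5
```

```text
time_s: 44.25
ee_pos: [0.44, 0.3819, 0.2202]
eef_rot: [-3.141, 0.002, 0.684]
force: [0.4, 0.1, -0.4]
grip_width: 0.0338
time_s: 44.88
ee_pos: [0.4207, 0.2934, 0.1897]
eef_rot: [3.141, 0.002, 0.255]
force: [1.7, 1.0, -0.7]
grip_width: 0.0341
time_s: 45.38
ee_pos: [0.404, 0.2066, 0.1506]
eef_rot: [3.142, 0.002, 0.253]
force: [0.1, 0.1, 0.0]
grip_width: 0.0339
t 45.42 tcp [404.3 207.  151.2] rpy [-180.     0.    14.6] F [-0.5 -0.1 -0.9] w 34.2
spin first 0.001
tool dx -2.9 dy -4.0 dz 127.2
```

View pics/w29.png

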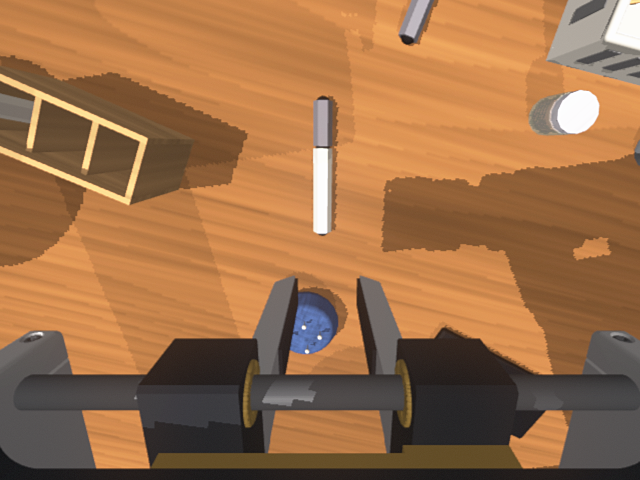

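Run:
```python
from h import *;import pickle
m=pickle.load(open('pics/w29.pkl','rb'))
for n,u,v,z in(('Qw',322,236,.007),('Qg',322,96,.007),('Pg',407,41,.007),('cush',318,295,.02)):print(n,np.round(onz(m,u,v,z)*1000,1))
```

```text
Qw [401.6 211.2   7. ]
Qg [517.9 240.8   7. ]
Pg [573.9 185.5   7. ]
cush [348.6 201.4  20. ]
```

```bash
python3 -m creep '{"xyz":[[-3,-4,35],[0,0,35],[0,0,30],[0,0,17],[0,0,10]],"spin":[0,0,0,0,0]}' && python3 -m creep '{"xyz":[[0,0,0],[0,0,0],[0,0,0]],"spin":[0,0,0]}' 8 3 && python3 -m creep '{"xyz":[[0,0,-10],[0,0,-20],[0,0,-20],[0,0,-20],[0,0,-20]],"spin":[0,0,0,0,0]}'; python3 -m creep '{"xyz":[[0,0,-20],[0,0,-20],[0,0,-25],[0,0,-30],[0,0,-30]],"spin":[0,0,0,0,0]}'; python3 -m creep '{"xyz":[[0,0,0],[0,0,0]],"spin":[0,0]}';python3 d.py; python3 cam.py wrist pics/w30.png;python3 cam.py scene pics/s30.png;python3 -c "
from h import *
crop('pics/s30.png',340,80,200,150,'pics/s30c.png',4)"
```

```text
time_s: 46.05
ee_pos: [0.4004, 0.2103, 0.0238]
eef_rot: [3.142, 0.001, 0.255]
force: [-0.1, -0.1, 0.9]
grip_width: 0.0339
time_s: 46.42
ee_pos: [0.4008, 0.2098, 0.0251]
eef_rot: [-3.141, -0.001, 0.254]
force: [-0.5, -0.3, 0.4]
grip_width: 0.0145
time_s: 47.05
ee_pos: [0.4005, 0.2096, 0.116]
eef_rot: [-3.141, -0.001, 0.254]
force: [0.7, 0.3, -0.7]
grip_width: 0.0152
time_s: 47.68
ee_pos: [0.4001, 0.2095, 0.2413]
eef_rot: [-3.142, -0.001, 0.254]
force: [0.8, 0.8, 0.2]
grip_width: 0.0149
time_s: 47.92
ee_pos: [0.4, 0.2095, 0.2389]
eef_rot: [3.142, 0.001, 0.254]
force: [0.3, 0.2, 0.0]
grip_width: 0.0147
t 47.92 tcp [400.  209.5 238.9] rpy [180.    0.   14.5] F [0.3 0.2 0. ] w 14.7
pics/s30c.png scale 4
```

View pics/w30.png

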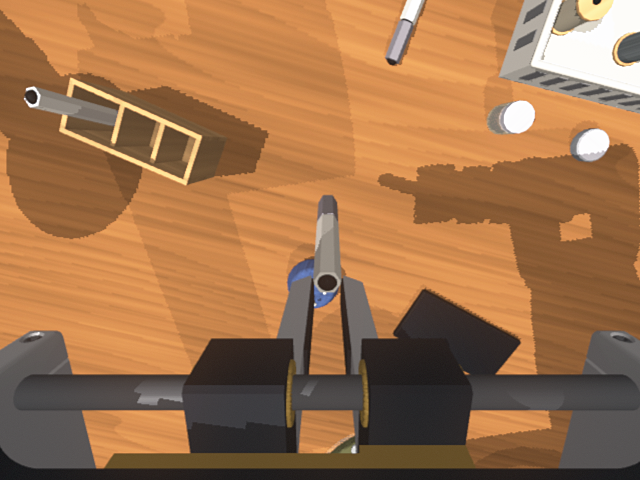

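View pics/s30c.png

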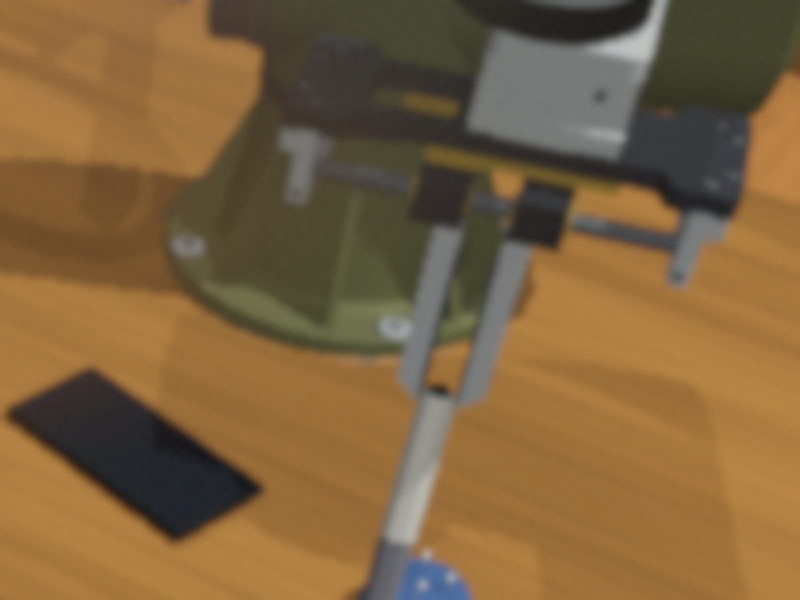

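```bash
python3 -m creep '{"xyz":[[15.5,-29,0],[15.5,-29,0],[15.5,-29,0],[15.5,-29,0],[15.5,-30,0]],"spin":[0,0,0,0,0]}' - 6; python3 -m creep '{"xyz":[[0,0,0],[0,0,0],[0,0,0],[0,0,0],[0,0,0]],"spin":[-0.145,-0.145,-0.145,-0.145,-0.145]}' && python3 -m creep '{"xyz":[[0,0,0],[0,0,0],[0,0,0],[0,0,0]],"spin":[-0.145,-0.145,-0.145,0]}';  python3 d.py 438.7 370.5 238 81; python3 cam.py wrist pics/w31.png;python3 cam.py scene pics/s31.png; python3 -c "
from h import *
crop('pics/s31.png',420,150,200,150,'pics/s31c.png',4)"
```

```text
time_s: 48.65
ee_pos: [0.4387, 0.3713, 0.2384]
eef_rot: [3.141, 0.002, 0.254]
force: [-0.7, -0.3, 0.7]
grip_width: 0.015
time_s: 49.28
ee_pos: [0.4385, 0.3702, 0.2383]
eef_rot: [-3.141, 0.002, 0.984]
force: [0.3, -0.1, 1.5]
grip_width: 0.0145
time_s: 49.78
ee_pos: [0.4386, 0.3703, 0.2386]
eef_rot: [-3.141, 0.001, 1.413]
force: [-0.2, 0.4, -0.6]
grip_width: 0.0142
t 49.77 tcp [438.6 370.3 238.6] rpy [-1.799e+02  1.000e-01  8.100e+01] F [-0.2  0.4 -0.6] w 14.2
spin first -0.001
tool dx 0.3 dy 0.1 dz 0.6
pics/s31c.png scale 4
```

View pics/w31.png

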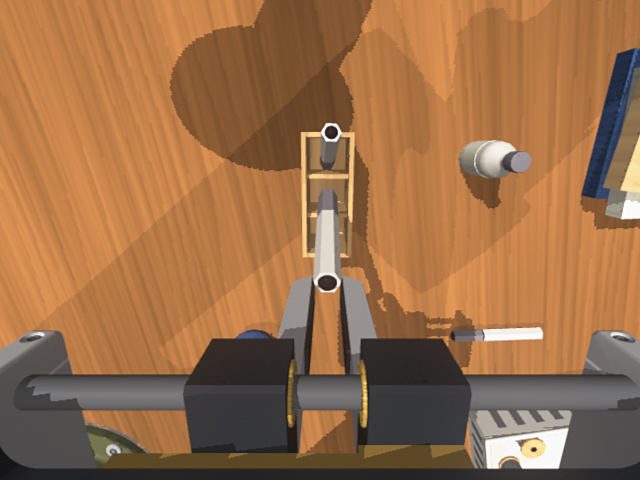

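View pics/s31c.png

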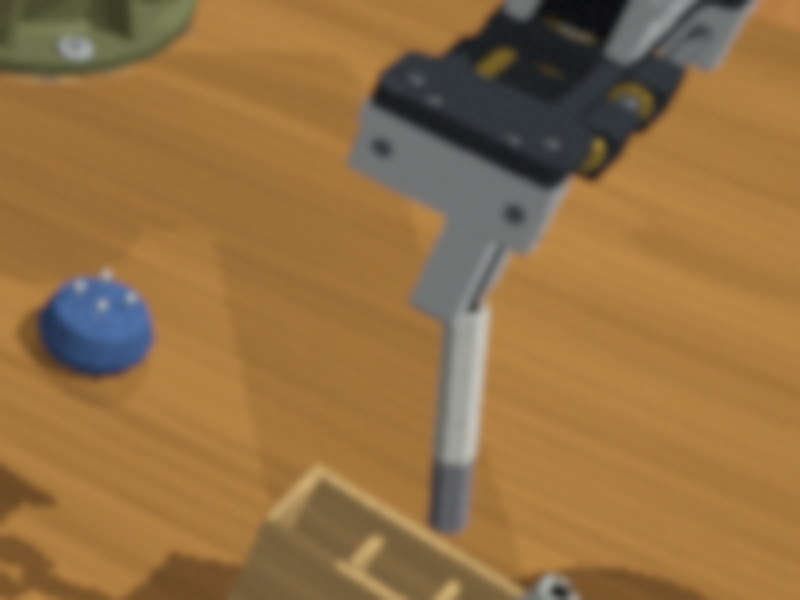

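Run:
```python
from h import *;import pickle
m=pickle.load(open('pics/w31.pkl','rb'));S=ctrl.camera_model('scene')
X,e=tri((m,328,193),(S,420+448/4,150+525/4));print(X*1000,e)
d=X[:2]*1000-[443,402.5];print('tip stand frame',d@[.988,-.153],d@[.153,.988])
```

```text
[445.00694062 410.95731281 112.43278056] [array([0. , 1.1]), array([0.5, 0.3])]
tip stand frame 0.688888472612809 8.662886966351072
```

```bash
python3 -m creep '{"xyz":[[-4,0,25],[0,0,20],[4,0,12],[4,0,10],[4,0,8]],"spin":[0,0,0,0,0]}' - 3;  python3 -m creep '{"xyz":[[5,0,5],[5,0,6],[5,0,6],[4,0,4],[0,0,0]],"spin":[0,0,0,0,0]}'; python3 d.py; python3 cam.py wrist pics/w32.png;python3 cam.py scene pics/s32.png;  python3 -c "
from h import *
crop('pics/s32.png',420,200,200,150,'pics/s32c.png',4)"
```

```text
time_s: 50.5
ee_pos: [0.4401, 0.3787, 0.1642]
eef_rot: [3.141, -0.0, 1.413]
force: [0.7, 1.1, 0.2]
grip_width: 0.0153
time_s: 51.12
ee_pos: [0.4429, 0.3972, 0.1431]
eef_rot: [-3.141, 0.0, 1.414]
force: [0.1, -0.6, 0.0]
grip_width: 0.0144
t 51.12 tcp [442.9 397.2 143.1] rpy [-180.    0.   81.] F [ 0.1 -0.6  0. ] w 14.4
pics/s32c.png scale 4
```

View pics/w32.png

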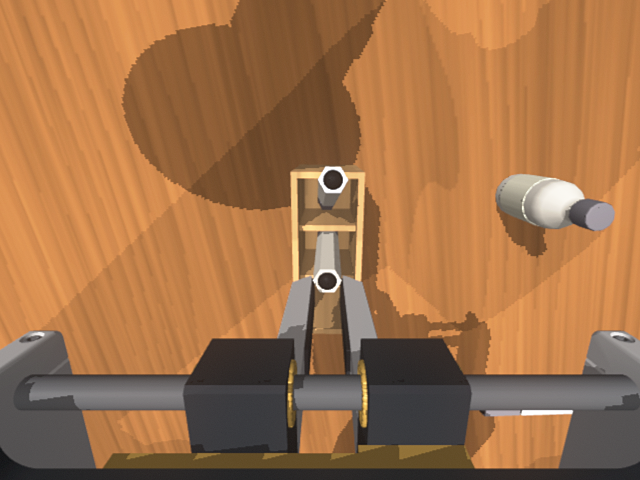

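View pics/s32c.png

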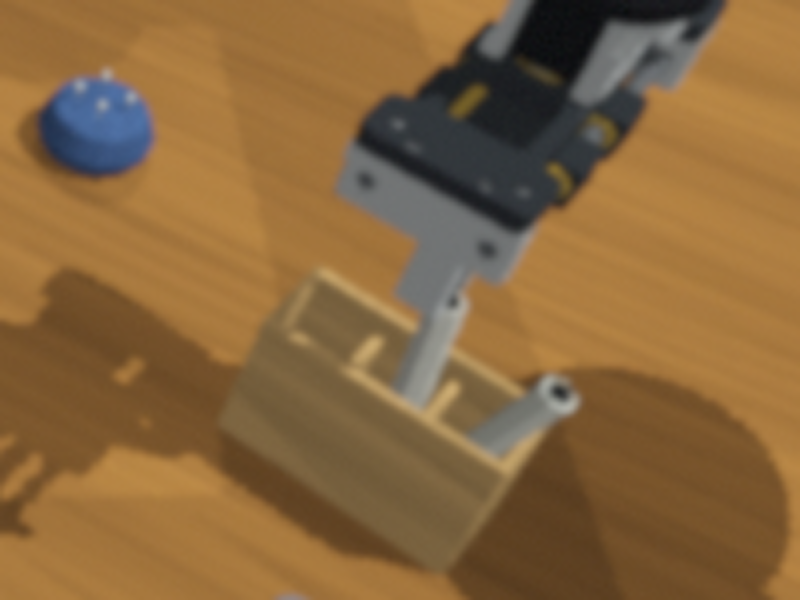

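```bash
python3 -m creep '{"xyz":[[4,0,3],[5,0,1],[5,0,0],[5,0,0],[4,0,0]],"spin":[0,0,0,0,0]}'; python3 d.py;python3 -m creep '{"xyz":[[0,0,0],[0,0,0],[0,0,0]],"spin":[0,0,0]}' 30 ; python3 -m creep '{"xyz":[[0,0,-15],[0,0,-25],[0,0,-30],[-20,0,-20],[-20,0,0]],"spin":[0,0,0,0,0]}';python3 -m creep '{"xyz":[[-30,0,0],[0,0,0]],"spin":[0,0]}'; python3 cam.py wrist pics/w33.png; python3 d.py
```

```text
time_s: 51.85
ee_pos: [0.4466, 0.4202, 0.1395]
eef_rot: [3.142, -0.0, 1.414]
force: [-0.0, -0.4, -0.7]
grip_width: 0.0117
t 51.85 tcp [446.6 420.2 139.5] rpy [180.  -0.  81.] F [-0.  -0.4 -0.7] w 11.7
time_s: 52.22
ee_pos: [0.4466, 0.4197, 0.1395]
eef_rot: [3.142, -0.0, 1.414]
force: [-0.4, -0.2, -0.3]
grip_width: 0.0303
time_s: 52.85
ee_pos: [0.4406, 0.3802, 0.2323]
eef_rot: [3.139, -0.003, 1.414]
force: [-0.0, 0.4, -0.5]
grip_width: 0.0301
time_s: 53.1
ee_pos: [0.4358, 0.3496, 0.231]
eef_rot: [3.14, -0.001, 1.412]
force: [0.4, 0.5, 0.6]
grip_width: 0.0298
t 53.15 tcp [435.9 350.5 230.8] rpy [ 1.799e+02 -1.000e-01  8.100e+01] F [0.6 0.1 0.1] w 30.2
```

View pics/w33.png

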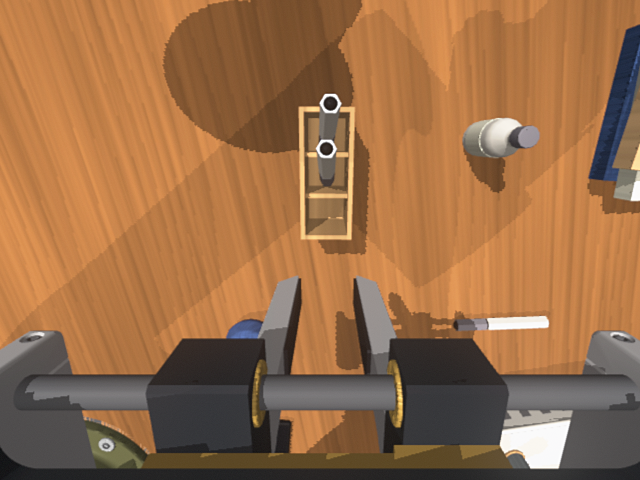

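```bash
python3 -m creep '{"xyz":[[0,0,0],[0,0,0],[0,0,0],[0,0,0],[0,0,0]],"spin":[0.152,0.152,0.152,0.152,0.152]}' 34; python3 -m creep '{"xyz":[[0,0,0],[0,0,0],[0,0,0],[0,0,0],[0,0,0]],"spin":[0.152,0.152,0.152,0.152,0.152]}';python3 -m creep '{"xyz":[[30,30,0],[30,30,15],[30,30,20],[31,30,20],[31,30,20]],"spin":[0,0,0,0,0]}';python3 -m creep '{"xyz":[[0,0,0]],"spin":[0]}'; python3 cam.py wrist pics/w34.png;python3 d.py 572 185.6 24
```

```text
time_s: 53.78
ee_pos: [0.4358, 0.3515, 0.2299]
eef_rot: [-3.141, -0.001, 0.649]
force: [-0.1, 0.0, -0.2]
grip_width: 0.034
time_s: 54.4
ee_pos: [0.4357, 0.3516, 0.2299]
eef_rot: [-3.141, -0.0, -0.111]
force: [0.2, -0.0, 0.3]
grip_width: 0.0338
time_s: 55.02
ee_pos: [0.5721, 0.1851, 0.1543]
eef_rot: [-3.141, -0.001, -0.106]
force: [-0.1, 0.4, -0.2]
grip_width: 0.034
time_s: 55.15
ee_pos: [0.5719, 0.1839, 0.1529]
eef_rot: [3.141, 0.002, -0.109]
force: [-0.5, 0.0, 0.8]
grip_width: 0.0338
t 55.20 tcp [571.4 185.2 154. ] rpy [ 1.8e+02  1.0e-01 -6.2e+00] F [ 0.3  0.2 -0.2] w 34.3
tool dx 0.5 dy -0.5 dz 130.0
```

View pics/w34.png

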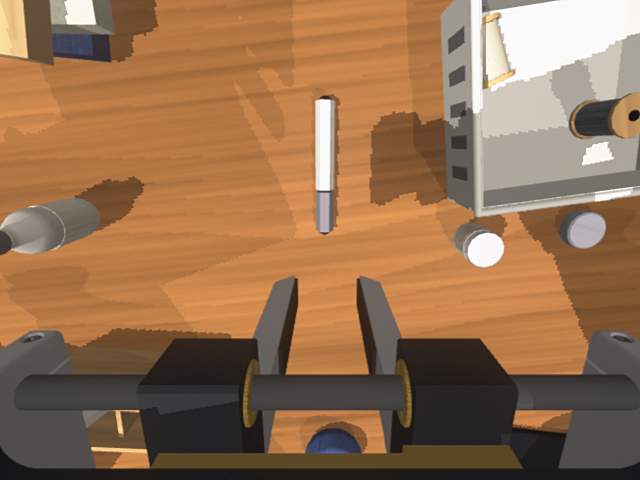

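Run:
```python
from h import *;import pickle
m=pickle.load(open('pics/w34.pkl','rb'))
for n,u,v,z in(('Pg',324.5,234,.007),('Pw',325,96,.007)):print(n,np.round(onz(m,u,v,z)*1000,1))
```

```text
Pg [572.  186.2   7. ]
Pw [690.2 172.6   7. ]
```

```bash
python3 -m creep '{"xyz":[[0,-0.7,35],[0,0,35],[0,0,30],[0,0,20],[0,0,10]],"spin":[0,0,0,0,0]}' && python3 -m creep '{"xyz":[[0,0,0],[0,0,0],[0,0,0]],"spin":[0,0,0]}' 8 3 && python3 -m creep '{"xyz":[[0,0,-10],[0,0,-20],[0,0,-20],[0,0,-20],[0,0,-20]],"spin":[0,0,0,0,0]}'; python3 -m creep '{"xyz":[[0,0,-20],[0,0,-20],[0,0,-25],[0,0,-30],[0,0,-30]],"spin":[0,0,0,0,0]}'; python3 -m creep '{"xyz":[[0,0,0],[0,0,0]],"spin":[0,0]}';python3 d.py; python3 cam.py wrist pics/w35.png
```

```text
time_s: 55.82
ee_pos: [0.5709, 0.1869, 0.0241]
eef_rot: [-3.142, 0.0, -0.105]
force: [-0.1, 0.1, 0.4]
grip_width: 0.0339
time_s: 56.2
ee_pos: [0.5715, 0.1862, 0.0254]
eef_rot: [-3.141, -0.002, -0.106]
force: [-0.3, 0.5, 2.0]
grip_width: 0.015
time_s: 56.82
ee_pos: [0.5711, 0.1861, 0.1167]
eef_rot: [-3.141, -0.001, -0.106]
force: [0.7, 0.3, -0.2]
grip_width: 0.0148
time_s: 57.45
ee_pos: [0.5707, 0.186, 0.242]
eef_rot: [-3.141, -0.001, -0.106]
force: [-1.0, -0.5, -0.6]
grip_width: 0.0153
time_s: 57.7
ee_pos: [0.5706, 0.186, 0.239]
eef_rot: [3.141, 0.001, -0.106]
force: [0.1, -0.3, 0.7]
grip_width: 0.0156
t 57.70 tcp [570.6 186.  239. ] rpy [180.    0.   -6.1] F [ 0.1 -0.3  0.7] w 15.6
```

View pics/w35.png

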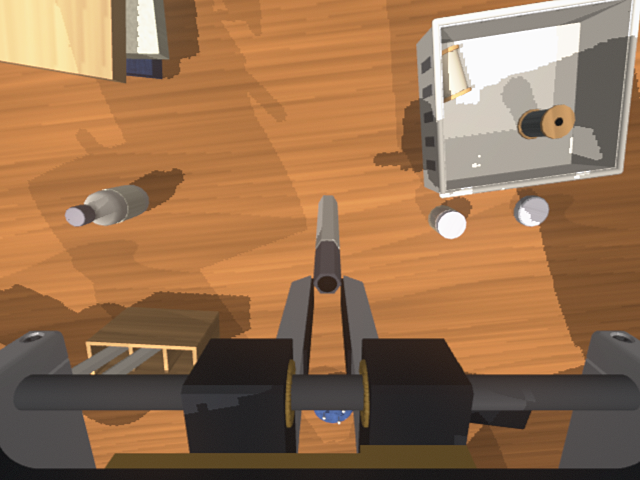

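```bash
python3 -m creep '{"xyz":[[-21,-18,0],[-22,-19,0],[-22,-19,0],[-22,-19,0],[-22,-19,0]],"spin":[0,0,0,0,0]}' - 6; python3 -m creep '{"xyz":[[-22,-19,0],[-21,-18,0],[0,0,0],[0,0,0],[0,0,0]],"spin":[0,0,-0.152,-0.152,-0.152]}' && python3 -m creep '{"xyz":[[0,0,0],[0,0,0],[0,0,0],[0,0,0],[0,0,0]],"spin":[-0.152,-0.152,-0.152,-0.152,-0.152]}';  python3 -m creep '{"xyz":[[0,0,0],[0,0,0],[0,0,0]],"spin":[-0.152,-0.152,0]}';python3 d.py 433 333 238 81; python3 cam.py wrist pics/w36.png;python3 cam.py scene pics/s36.png; python3 -c "
from h import *
crop('pics/s36.png',420,150,200,150,'pics/s36c.png',4)"
```

```text
time_s: 58.38
ee_pos: [0.4715, 0.2915, 0.2384]
eef_rot: [3.141, 0.002, -0.106]
force: [0.2, 0.6, -0.3]
grip_width: 0.0156
time_s: 59.0
ee_pos: [0.4333, 0.3323, 0.2384]
eef_rot: [3.141, 0.002, 0.355]
force: [-0.2, 0.1, -0.6]
grip_width: 0.0148
time_s: 59.62
ee_pos: [0.4334, 0.3322, 0.2384]
eef_rot: [-3.141, 0.002, 1.115]
force: [0.1, -0.3, -0.1]
grip_width: 0.0148
time_s: 60.0
ee_pos: [0.4334, 0.3323, 0.2386]
eef_rot: [-3.14, 0.001, 1.413]
force: [0.7, -0.5, -0.7]
grip_width: 0.015
t 60.00 tcp [433.4 332.3 238.6] rpy [-1.799e+02  1.000e-01  8.100e+01] F [ 0.7 -0.5 -0.7] w 15.0
spin first -0.001
tool dx 0.6 dy -0.5 dz 0.6
pics/s36c.png scale 4
```

View pics/w36.png

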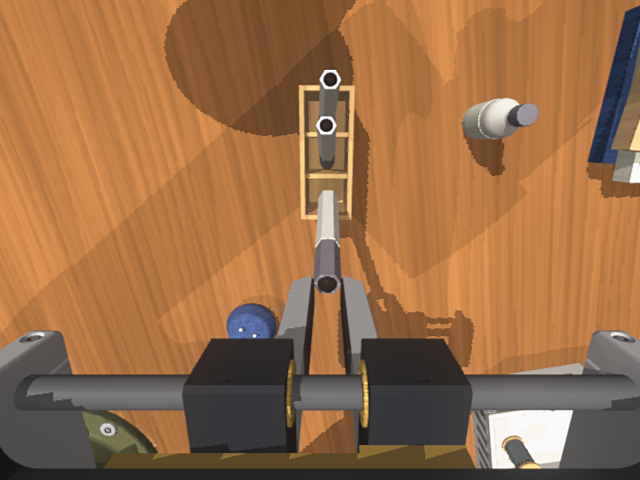

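View pics/s36c.png

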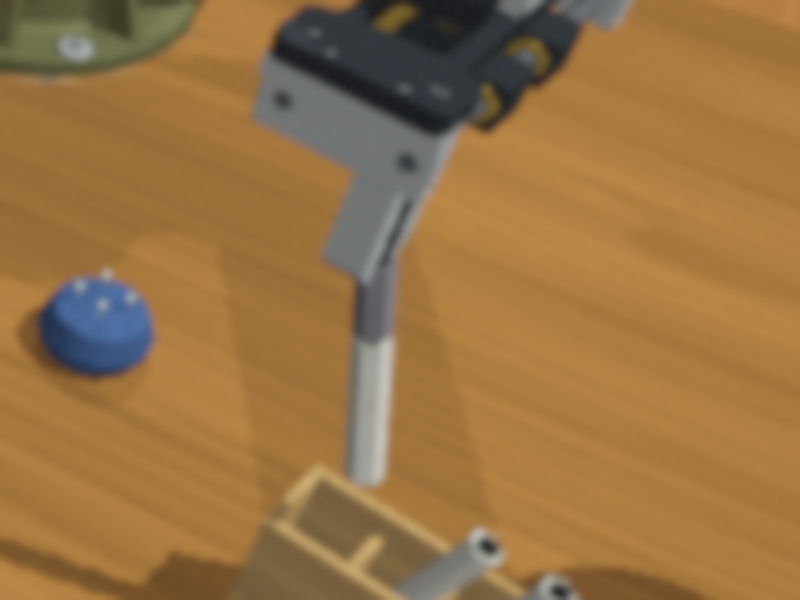

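Run:
```python
from h import *;import pickle
m=pickle.load(open('pics/w36.pkl','rb'));S=ctrl.camera_model('scene')
X,e=tri((m,327.5,194),(S,420+364/4,150+481/4));print(X*1000,e)
d=X[:2]*1000-[443,402.5];print('tip stand frame',d@[.988,-.153],d@[.153,.988])
```

```text
[439.31703701 372.17722199 109.63355258] [array([0. , 0.6]), array([0.3, 0.2])]
tip stand frame 1.0006176006246275 -30.522398007632933
```

```bash
python3 -m creep '{"xyz":[[-3,0,25],[0,0,20],[3,0,12],[4,0,10],[4,0,8]],"spin":[0,0,0,0,0]}' - 3;  python3 -m creep '{"xyz":[[5,0,5],[5,0,6],[5,0,6],[4,0,4],[0,0,0]],"spin":[0,0,0,0,0]}'; python3 d.py; python3 cam.py wrist pics/w37.png;python3 cam.py scene pics/s37.png;  python3 -c "
from h import *
crop('pics/s37.png',420,200,200,150,'pics/s37c.png',4)"
```

```text
time_s: 60.72
ee_pos: [0.4351, 0.3408, 0.1642]
eef_rot: [3.141, -0.0, 1.413]
force: [0.1, -0.5, -0.4]
grip_width: 0.0152
time_s: 61.35
ee_pos: [0.4378, 0.3593, 0.1431]
eef_rot: [-3.141, 0.0, 1.414]
force: [0.7, -0.1, -0.2]
grip_width: 0.0151
t 61.35 tcp [437.8 359.3 143.1] rpy [-180.    0.   81.] F [ 0.7 -0.1 -0.2] w 15.1
pics/s37c.png scale 4
```

View pics/w37.png

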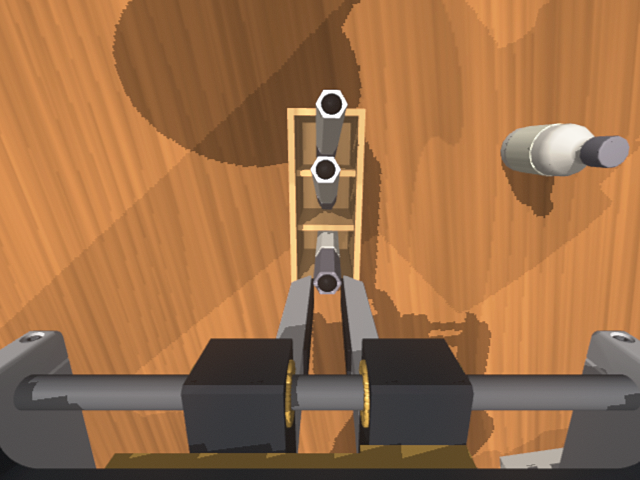

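View pics/s37c.png

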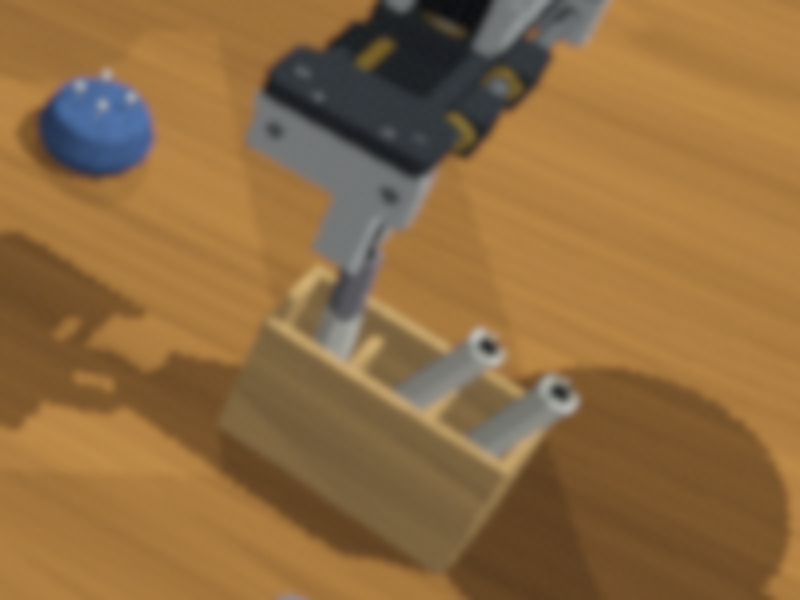

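```bash
python3 -m creep '{"xyz":[[4,0,3],[4,0,1],[5,0,0],[5,0,0],[3,0,0]],"spin":[0,0,0,0,0]}'; python3 -m creep '{"xyz":[[0,0,0],[0,0,0],[0,0,0]],"spin":[0,0,0]}' 30 ; python3 -m creep '{"xyz":[[0,0,-15],[0,0,-25],[0,0,-30],[-20,0,-30],[-30,0,0]],"spin":[0,0,0,0,0]}';python3 -m creep '{"xyz":[[-40,0,0],[-40,0,0],[-40,0,0],[-40,0,0],[0,0,0]],"spin":[0,0,0,0,0]}'; python3 d.py; for c in wrist top scene; do python3 cam.py $c pics/${c}40.png; done; python3 -c "
from h import *
crop('pics/scene40.png',420,200,200,150,'pics/s40c.png',4)
crop('pics/top40.png',60,140,320,220,'pics/t40a.png',2.5)
crop('pics/top40.png',260,140,320,220,'pics/t40b.png',2.5)"
```

```text
time_s: 62.08
ee_pos: [0.4412, 0.3802, 0.1394]
eef_rot: [-3.142, 0.0, 1.414]
force: [-0.6, -0.9, -0.5]
grip_width: 0.015
time_s: 62.45
ee_pos: [0.4412, 0.3798, 0.1395]
eef_rot: [3.142, -0.0, 1.414]
force: [0.9, 0.3, -0.1]
grip_width: 0.0302
time_s: 63.08
ee_pos: [0.4338, 0.3306, 0.2428]
eef_rot: [3.138, -0.003, 1.415]
force: [-0.6, 0.7, -0.7]
grip_width: 0.0298
time_s: 63.7
ee_pos: [0.4083, 0.1709, 0.2408]
eef_rot: [3.14, -0.001, 1.411]
force: [0.2, 0.1, -0.2]
grip_width: 0.0303
t 63.70 tcp [408.3 170.9 240.8] rpy [179.9  -0.   80.9] F [ 0.2  0.1 -0.2] w 30.3
pics/s40c.png scale 4
pics/t40a.png scale 2.5
pics/t40b.png scale 2.5
```

View pics/wrist40.png

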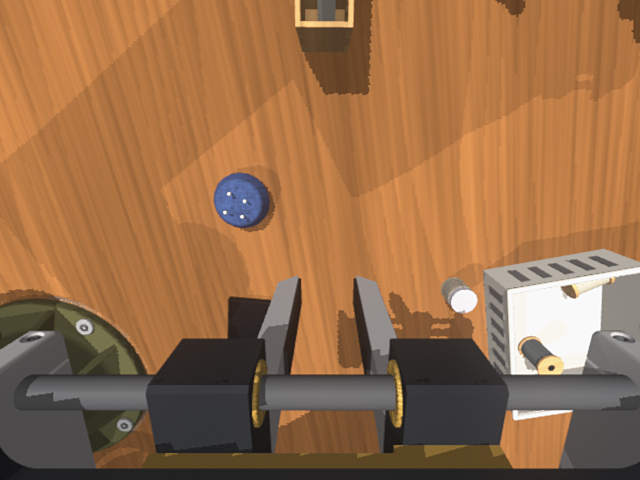

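View pics/s40c.png

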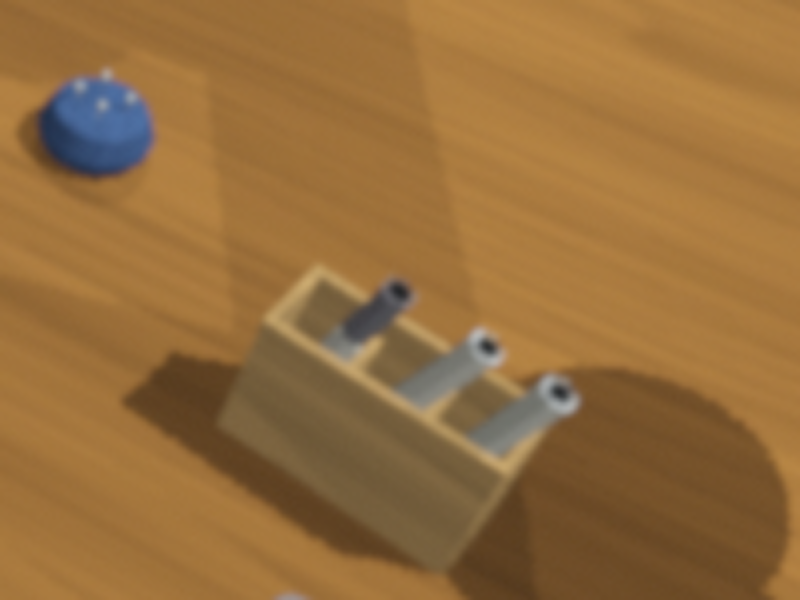

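View pics/t40a.png

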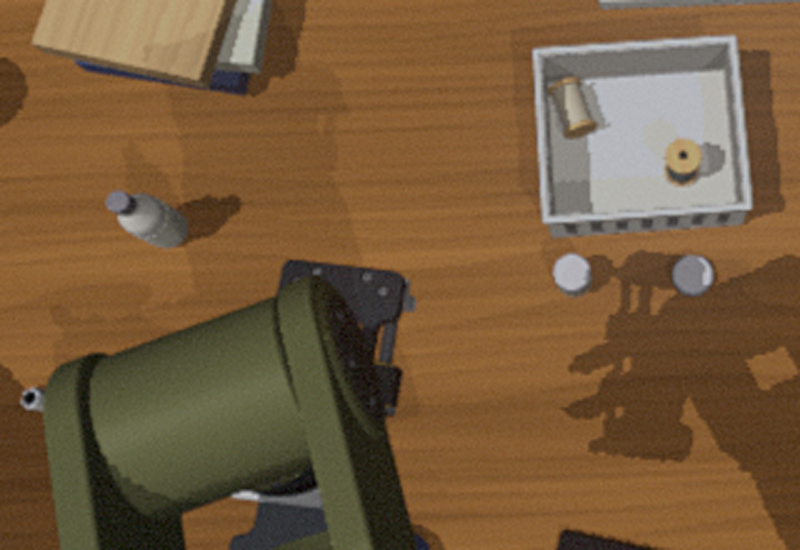

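View pics/t40b.png

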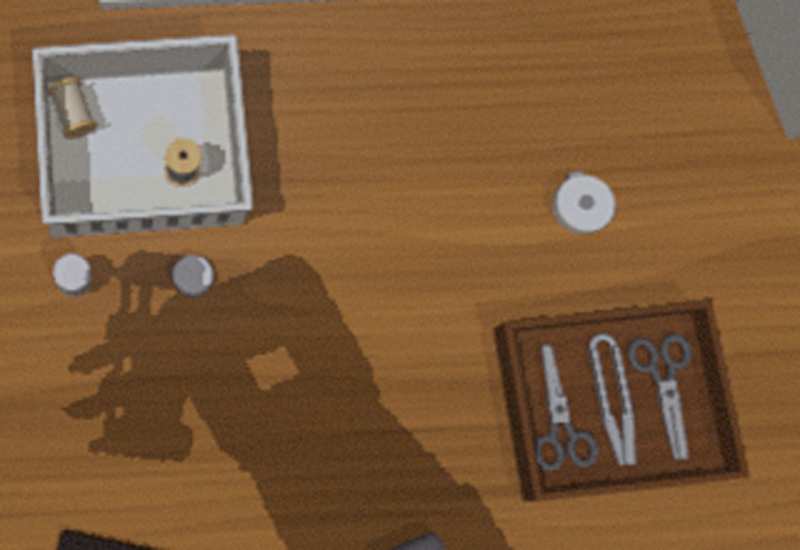

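View pics/scene40.png

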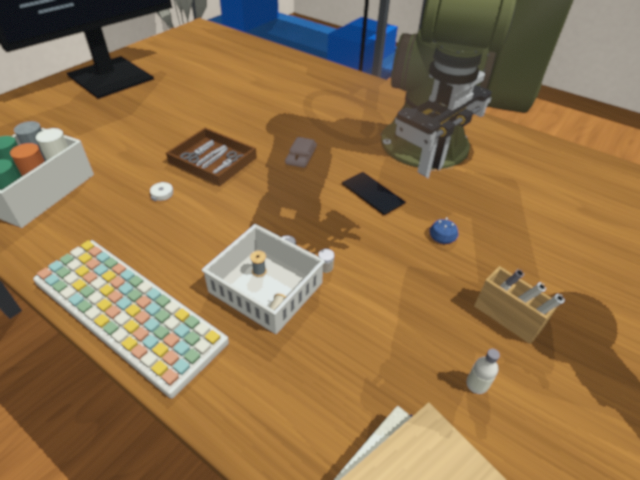

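The second spool was knocked over inside the basket; I check that it lies below the rim.

```bash
python3 -c "
from h import *
crop('pics/scene40.png',200,215,130,120,'pics/s41.png',5)
crop('pics/top40.png',265,145,110,100,'pics/t41.png',6)"
```

```text
pics/s41.png scale 5
pics/t41.png scale 6
```

View pics/s41.png

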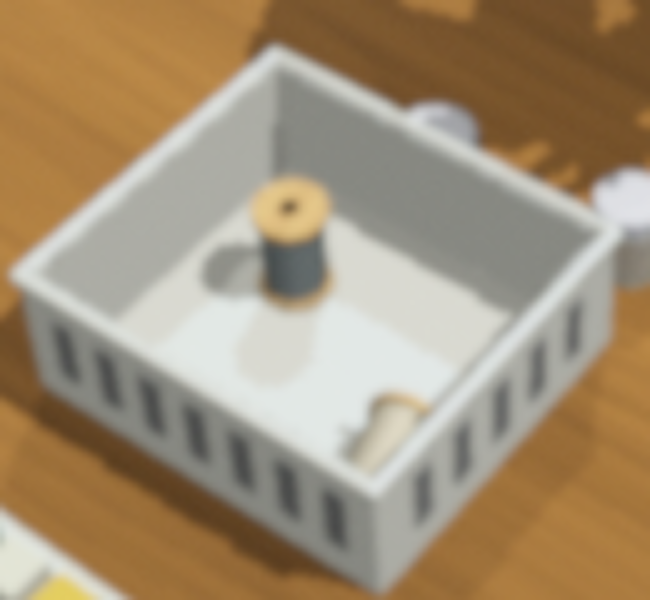

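View pics/t41.png

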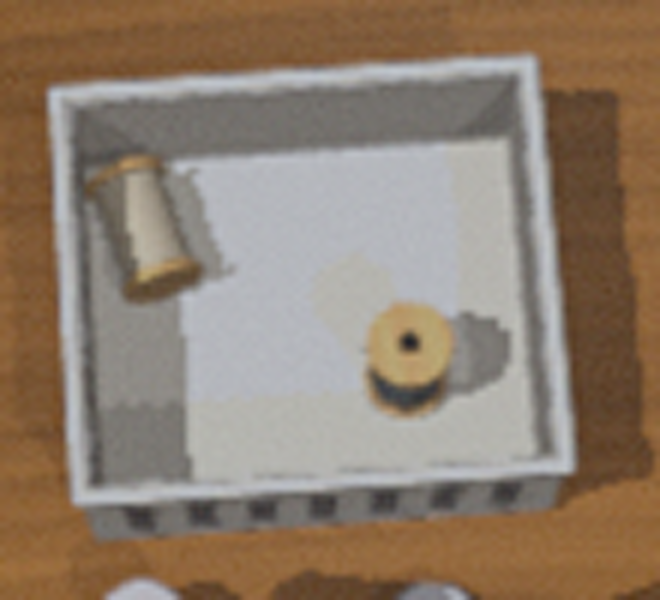

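```bash
python3 -c "
from station import ctrl
print(ctrl.get_obs()['time_s']);print(ctrl.hand_in())"
```

```text
63.85
the job is handed in; nothing more can be done
None
```

The desk is cleared and I handed the job in at 63.9 s, with the gripper empty and clear of everything. I worked in the order asked: spools, then scissors and snips, then pens.

- **Spools:** The two spools present are both in the white basket. One was knocked over inside the basket after I placed it. It now lies on the basket floor, below the rim.
- **Cutting tools:** Both scissors and the snips lie flat side by side in the tray, inside its walls.
- **Pens:** All three stand on end in the pen stand, one per cell, each leaning against its cell edge. Each was gripped by one end and left to swing down before I lowered it in. The first pen came to rest leaning over the middle cell, so I pushed its top back the other way.
- **Other things:** In the last pictures the jar, tin, tape measure and glue bottle match their starting positions within about 1 pixel.

None of the checks failed. The tray corner positions disagreed by up to about 10 mm between the first two cameras, so I placed the tools using a closer wrist-camera measurement. I did not picture the area again during the final second after handing in.

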